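# Chock loose feed rollers clear of a pull gauge, then draw the gauge to its mark

## Robot

A 6-joint arm with a two-finger parallel gripper is mounted at the origin on the work surface. World frame = base frame: x ahead of the robot, y to its left, z up, the work surface at z = 0. Lengths are in m, angles in rad, forces in N, time in s.
With the tool pointing down it reaches from about 0.25 to 0.775 m from the base axis. Payload 4 kg.
Tool frame: the origin (TCP) lies midway between the tips of the shut fingers; the grasp point (between the pads) lies robot.tcp_to_grasp behind it (robot.tcp_to_grasp is the distance from the TCP to the grasp point, in m); y points along the fingers, x is the direction in which the jaws open and shut, and the axes are right-handed (so a half turn about y gives the same grasp; the last joint's range is limited). The gripper opens to 94 mm and grips with 3 to 60 N. Pads are 16 mm wide; open, the fingers measure 119 mm over their backs; the gripper's body (75 mm by 177 mm) begins 78 mm behind the grasp point.
Start: joints at [-1.316, 0.087, 1.371, -0, 1.684, -0.103], TCP at [0.193, -0.515, 0.206] pointing down, gripper open.
Joint ranges: [-3.1, 3.1], [-0.76, 2.03], [0.27, 2.55], [-1.08, 4.22], [0.17, 2.65], [-2.57, 2.57]. Speed limits (rad/s): [2.79, 2.79, 3.14, 3.14, 3.14, 3.14].

## Interface

Orientations are given as [roll, pitch, yaw] about the fixed x, y, z axes, in that order (R = Rz(yaw) Ry(pitch) Rx(roll)).
In Python, from bench import robot gives the robot as it stands.
- The arm moves only by the tool arm_command, never from a script. Its argument "series" is text: rows parted by semicolons, each of 7 numbers parted by spaces: the turn, a rotation vector about the tool's x, y, z in rad, then the shift along the tool's x, y, z in m, then the finger opening in m, from 0 to 0.094. A call has 1 to 12 rows; each row shifts and turns the pose as measured when the row begins, along the tool's axes as they then stand; what a row does not reach is not made up. A row lasts 1/10 s, in which the tool goes at most 50 mm and 8.59 degrees, less where a joint would pass 70% of its speed; a pose out of reach is approached as far as the arm can. A call with a gripper value outside its range is refused whole. The fingers move at their own pace and stop on an object; the grip force is fixed at half the most. Time passes only in rows, so rows that do not move let the fingers close. It gives the time, the measured TCP pose, the force and the opening at its end, in the units of the state.
- robot.get_obs(): the state, without advancing time (a new reading comes with each control period).
- robot.snapshot(name): name is "side" or "top"; returns the picture (420x560x3 uint8, blue, green, red); there is no depth.
- robot.camera_params(name): a dict with "fx", "fy", "cx", "cy" (pixels), "extrinsics" (4x4, takes a point from camera to world coordinates). Camera axes: x right, y up, looking along -z (the intrinsics and any distortion apply to the point x, -y, -z); pixel columns grow to the right and rows downward; lengths in m; the calibration is good to about 2 mm. A picture is of the moment at which its call begins. camera_params takes no time and is no camera call.
- robot.close_job(): hands the job in, once; it reports no verdict.
Trained networks look in the newest picture that a camera, given by its name, has taken for a name from the list of things; names that differ only in an ending like _2 or _b are one class to them, and where a whole thing is asked for, a point or a joint stands for the part that bears it (a point fixed in the world has none). Each returns a list of dicts, best first, with "score" (0 to 1); they miss things now and then, are a little off and sometimes report something else, mostly with a low value. They report only what shows in the picture. A call takes as long as a camera call. They do not tell look-alikes from the thing itself.
- robot.spot_in(camera, target): "centre" ([x, y, z] in m, in the coordinates of the camera as it stood for that picture, good to about 4 mm: the middle of the surface that is visible of it).
The state is a dict: "time": time; "joint_positions": joint angles; "qvel": joint speeds; "joint_torque": joint torques, N m; "tool_pos": TCP position; "ee_rot": TCP orientation; "wrist_force": force on the tool from outside, world axes, zero at the start; "wrist_torque": the same for the moment, N m; "width": finger opening in m.
Only numpy, scipy, OpenCV 4.12 (cv2) and the standard library are available. Lean on these libraries where they do the work, as an engineer would, in place of code of your own. Each camera call takes 0.05 s, during which the arm holds its last target.

## Task

Three loose feed rollers lie in the way of the pull gauge's handle: gather them side by side against the stop rail and leave the ribbed chock standing flat and snug against the row, square to the rail, so that none can roll away. Then pull the sprung handle out until the fin of the drag rider on the gauge lines up with the index post, hold it there for two seconds, and ease it fully home without letting it snap back, so that the rider stays at the mark. Do not touch the rider, never run the gauge's handle into the rollers or the chock, and leave everything else where it is.

Things in the scene. Friction and masses are not known exactly. Their poses are not given: they have to be found in the camera images.
- gauge: Pull gauge, fixed: grey box 180 long (x) x 100 x 50 high with an open channel (walls 18 high, 37 clear width) along its top; yaw varies by up to 0.12 rad. Origin on the table under the centre of its front face; x points away from the robot into the box, so the handle is drawn along -x. z up.
- handle (a joint): How far the handle is drawn out of the gauge, m: 0 home, 0.13 at the stop. A spring pulls it home: about 3.5 N at home plus 70 N per metre drawn (11 N at 0.11), damped.
- handle_window (a point): Centre of the window of the steel stirrup handle, 35 above the table, 55 before the gauge's front when home; moves with the handle. The stirrup is a flat frame 20 to 50 above the table, 84 wide (gauge y); the window, open from top to table, is 70 (gauge x) by 64. Its front bar, 12 thick, begins 35 before this point: fingers let down into the window hook it. The handle's lane is 84 wide.
- rider: Drag rider: loose aluminium block 60 long (gauge x) x 33 x 24 high, a dark cross fin (4 thick, 14 higher) over its middle. Origin at the centre of its underside, under the fin. Lies in the gauge's channel. A tab of the handle, 1 to 10 behind it at the start, pushes it along gauge -x as the handle is drawn; it stays when the handle goes back. Overshoot cannot be taken back.
- index: Index post: thin dark upright plate, 4 thick x 44 high, on the gauge's top beside the channel (+y side). Origin at the centre of its foot; axes parallel to the gauge's. The rider is at the mark when both origins have the same gauge x. The handle must be drawn about 55 to 100 mm.
- rail: Stop rail, fixed: aluminium fence 140 long (x) x 15 thick (y) x 45 high, parallel to gauge x, left of the handle's lane. Origin at the centre of its underside; its face for the rollers is 7.5 from it on -y. With rollers and chock packed tight against it, the chock's centre is 172.5 from this origin on -y and the chock is 10 clear of the handle's lane.
- chock: Chock, loose, about 0.4 to 0.75 kg: a black rubber slab 110 (x) x 90 (y) x 30 high with an upright dark steel rib along its middle, 70 (x) x 16 (y), its top 68 mm above the underside, to grip. The same both ways round; either long side of the slab goes against the rollers. Origin at the centre of its underside. It starts to the right or left of the work.
- roller0: Loose polished steel feed roller lying on its side, 40 diameter x 90 long, about 0.45 kg; origin at its centre, 20 mm above the table, x along its axis. Rolls freely. The one farthest from the rail.
- roller1: Loose polished steel feed roller lying on its side, 40 diameter x 90 long, about 0.45 kg; origin at its centre, 20 mm above the table, x along its axis. Rolls freely. The middle one.
- roller2: Loose polished steel feed roller lying on its side, 40 diameter x 90 long, about 0.45 kg; origin at its centre, 20 mm above the table, x along its axis. Rolls freely. The one nearest the rail.
- lug_box: Bystander, loose: open blue box of terminals, 110 x 80 x 45 high, where the chock is not. Origin at the centre of its underside.
- oil_bottle: Bystander, loose: bottle, 60 diameter x 150 high. Origin at the centre of its underside.
- spool: Bystander, loose: empty spool standing on its flange, 90 diameter x 50 high. Origin at the centre of its underside.
- wrench: Bystander, loose: wrench 150 long, lying beside the handle, on the rail's side. Origin halfway along it.
- screwdriver: Bystander, loose: screwdriver 170 long, at the right. Origin halfway along it.
- jar: Bystander, loose: jar, 56 diameter x 70 high, beside the gauge. Origin at the centre of its underside.
Not all that is in view belongs to the job. Leave any pink look-alike of the rail alone.

How it is judged:
By the outcome, as a careful person would: the job done as asked, in the order asked, and still so for the second after the job is handed in, with the robot touching nothing.
It also fails if it takes over 72 s, if anything falls off the work surface, if the arm or the gripper's body presses on something with over 40 N, if the wrist force passes 120 N, or if a joint passes its speed limit or range.

## Working session

There is one attempt and no reset: what is moved stays moved. The work goes in short steps, Python scripts to look and compute and a tool call to move; the robot and the scene stay as the last step left them, time stands still between calls to the robot, and variables do not carry over. Pictures are saved under pics/ and viewed, and the job is handed in when it is done.

Besides the shell and the picture viewer there is one more tool, called after "Call:" in YAML: its name, and indented under it one key for each argument. arm_command: Moves the arm, as the interface text tells. Its arguments: {"type":"object","properties":{"series":{"type":"string"}},"required":["series"]}

```bash
ls; mkdir -p pics
python3 - <<'E'
from bench import robot
import cv2
o=robot.get_obs();print({k:(v if not hasattr(v,'round') else v) for k,v in o.items()})
print(robot.tcp_to_grasp)
for n in ("side","top"):
    im=robot.snapshot(n);cv2.imwrite(f"pics/{n}0.png",im)
    p=robot.camera_params(n);print(n,p)
E
```

```text
pics
{'time': 0.0, 'joint_positions': array([-1.31609723e+00,  8.79425213e-02,  1.37226134e+00, -3.71246589e-05,
        1.68359151e+00, -1.03128855e-01]), 'qvel': array([-0.00249857,  0.00060872, -0.00112229,  0.00039231,  0.00063756,
        0.00057916]), 'joint_torque': array([ 7.34377008e-04, -3.40180814e+01, -3.02430189e+01,  7.17822346e-02,
        3.29543184e-02, -1.64833932e-04]), 'tool_pos': array([ 0.19246045, -0.51463494,  0.20430741]), 'ee_rot': array([-1.57060627,  0.00219481, -1.21297231]), 'wrist_force': array([0.52716452, 0.47567101, 0.41814786]), 'wrist_torque': array([-0.00397557,  0.02685291,  0.04019465]), 'width': 0.09384267441506958}
0.0188
side {'fx': 403.7293994593732, 'fy': 403.7293994593732, 'cx': 285.65751345019936, 'cy': 213.51642692351288, 'extrinsics': array([[-9.25658914e-01,  2.34308200e-01, -2.97077837e-01,
         2.95417358e-01],
       [-3.78358296e-01, -5.71663920e-01,  7.28042143e-01,
         7.91722100e-01],
       [ 7.57563486e-04,  7.86320565e-01,  6.17818255e-01,
         7.35070282e-01],
       [ 0.00000000e+00,  0.00000000e+00,  0.00000000e+00,
         1.00000000e+00]])}
top {'fx': 507.47529158146233, 'fy': 507.47529158146233, 'cx': 286.2630814964847, 'cy': 210.31248342658418, 'extrinsics': array([[-0.00486593,  0.99588813, -0.09046078,  0.48566839],
       [-0.9999065 , -0.00600165, -0.0122871 , -0.00408504],
       [-0.01277949,  0.09039253,  0.99582422,  1.3972931 ],
       [ 0.        ,  0.        ,  0.        ,  1.        ]])}
```

View pics/side0.png

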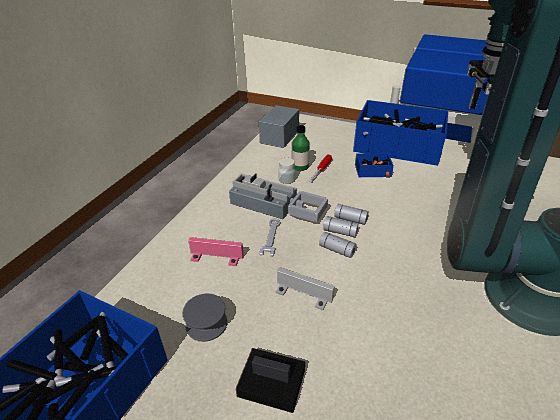

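View pics/top0.png

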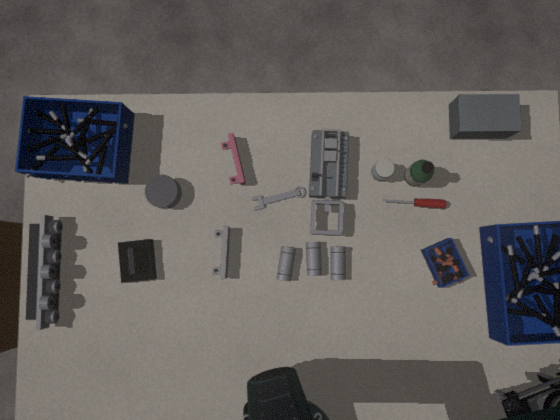

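```bash
cat > h.py <<'E'
from bench import robot
import numpy as np, cv2
def P(n): return robot.camera_params(n)
def w2p(n,X):
    p=P(n);E=p['extrinsics'];c=E[:3,:3].T@(np.asarray(X,float)-E[:3,3])
    return np.array([p['cx']+p['fx']*c[0]/-c[2],p['cy']-p['fy']*c[1]/-c[2]])
def p2w(n,u,v,z):
    p=P(n);E=p['extrinsics'];d=E[:3,:3]@np.array([(u-p['cx'])/p['fx'],-(v-p['cy'])/p['fy'],-1]);o=E[:3,3]
    return o+d*(z-o[2])/d[2]
def c2w(n,c):
    E=P(n)['extrinsics'];return E[:3,:3]@np.asarray(c)+E[:3,3]
E
python3 - <<'E'
from h import *
cv2.imwrite("pics/t0c.png",cv2.resize(cv2.imread("pics/top0.png")[110:300,100:370],None,fx=2.9,fy=2.9,interpolation=cv2.INTER_CUBIC))
cv2.imwrite("pics/s0c.png",cv2.resize(cv2.imread("pics/side0.png")[150:320,180:400],None,fx=3.5,fy=3.5,interpolation=cv2.INTER_CUBIC))
for t in ["gauge","handle","rider","index","rail","chock","roller0","lug_box","wrench","spool","screwdriver"]:
    for n in ("top","side"):
        for r in robot.spot_in(n,t)[:4]:
            c=c2w(n,r['centre']);print(t,n,round(r['score'],2),c.round(3),w2p(n,c).round())
print(robot.get_obs()['time'])
E
```

```text
gauge top 0.91 [ 0.704 -0.1    0.048] [328. 175.]
gauge side 0.65 [ 0.676 -0.067  0.044] [276. 201.]
handle top 0.83 [ 0.604 -0.1    0.05 ] [329. 212.]
handle side 0.91 [ 0.592 -0.084  0.037] [305. 206.]
rider top 0.68 [ 0.469 -0.413  0.028] [446. 262.]
rider top 0.65 [ 0.764 -0.103  0.071] [330. 151.]
rider side 0.67 [ 0.759 -0.096  0.073] [254. 181.]
index top 0.37 [ 0.693 -0.064  0.057] [315. 178.]
index top 0.35 [ 0.483 -0.06   0.036] [314. 257.]
rail side 0.84 [0.49  0.189 0.024] [306. 286.]
rail side 0.74 [0.749 0.159 0.027] [215. 248.]
chock top 0.94 [0.475 0.413 0.028] [138. 261.]
chock top 0.5 [0.649 0.043 0.006] [275. 197.]
chock side 0.74 [0.468 0.436 0.027] [272. 382.]
roller0 top 0.95 [ 0.483 -0.058  0.037] [313. 257.]
roller0 top 0.91 [ 0.465 -0.128  0.035] [339. 264.]
roller0 top 0.72 [0.467 0.014 0.034] [286. 264.]
roller0 side 0.88 [0.463 0.03  0.034] [337. 243.]
roller0 side 0.8 [ 0.481 -0.046  0.034] [339. 224.]
lug_box top 0.66 [ 0.465 -0.415  0.028] [446. 263.]
lug_box side 0.92 [ 0.466 -0.389  0.029] [372. 166.]
wrench top 0.83 [0.65  0.043 0.005] [275. 197.]
wrench side 0.61 [0.647 0.048 0.007] [269. 237.]
spool top 0.56 [0.663 0.347 0.049] [162. 191.]
screwdriver top 0.88 [ 0.633 -0.372  0.019] [427. 201.]
screwdriver side 0.63 [ 0.621 -0.351  0.018] [324. 165.]
1.2
```

View pics/t0c.png

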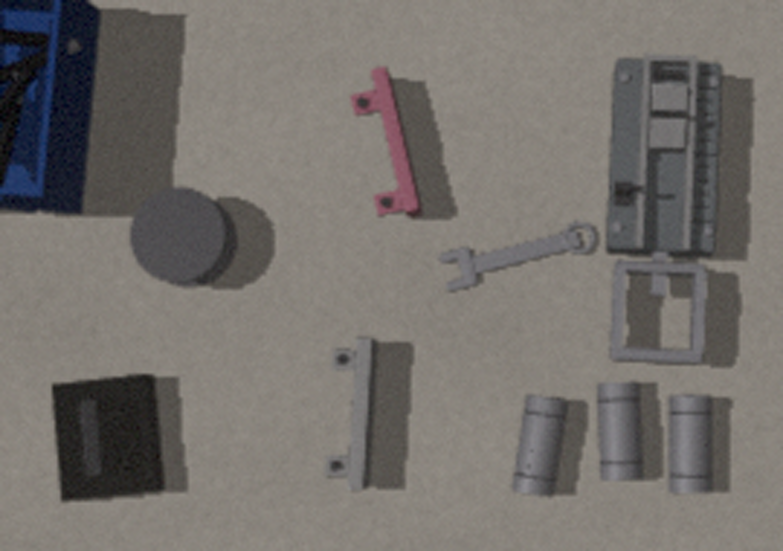

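View pics/s0c.png

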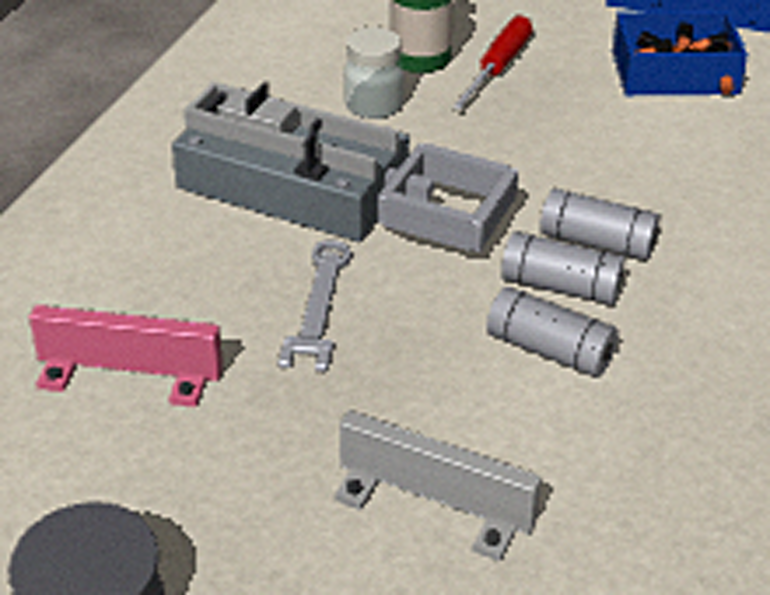

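Run:
```python
from h import *
im=cv2.imread("pics/top0.png")
def crop(n,r0,r1,c0,c1,f): cv2.imwrite(n,cv2.resize(im[r0:r1,c0:c1],None,fx=f,fy=f,interpolation=cv2.INTER_CUBIC))
a=cv2.resize(im[225:285,205:265],None,fx=8,fy=8,interpolation=cv2.INTER_CUBIC)
b=cv2.resize(im[230:290,110:165],None,fx=8,fy=8,interpolation=cv2.INTER_CUBIC)
b=np.clip(b.astype(float)*2,0,255).astype(np.uint8)
c=np.hstack([a[:480],b[:480]])
for k in range(0,c.shape[1],80): c[:6,k]=255
cv2.imwrite("pics/rc.png",c[:, :800])
crop("pics/g.png",120,240,300,355,5)
```

```text
(no output)
```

View pics/rc.png

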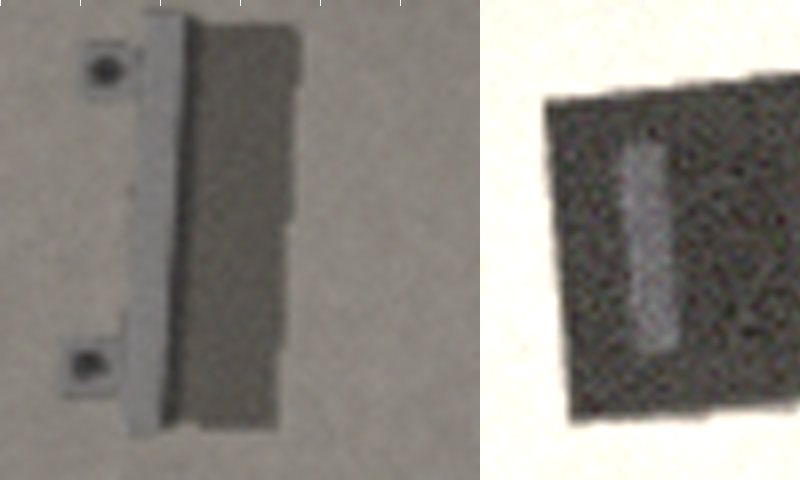

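View pics/g.png

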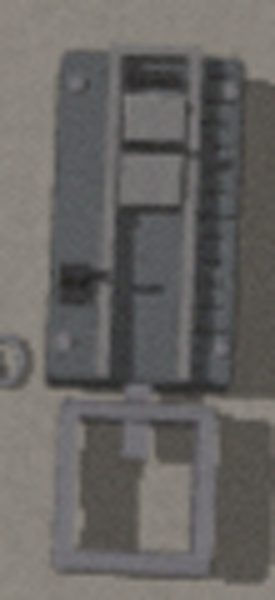

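Run:
```python
from h import *
def q(pts,off,f,z,dx=0):
    return np.array([p2w("top",(x-dx+.5)/f-.5+off[0],(y+.5)/f-.5+off[1],z)[:2] for x,y in pts])
def rep(n,A):
    # A order TL,TR,BR,BL
    d=A[0]+A[1]-A[2]-A[3]; print(n,"centre",A.mean(0).round(4),"yaw",np.arctan2(d[1],d[0]).round(4),"L",(np.hypot(*d)/2).round(4),"W",(np.hypot(*(A[0]+A[3]-A[1]-A[2]))/2).round(4))
rep("rail",q([(147,12),(190,15),(162,430),(125,430)],(205,225),8,.045))
rep("rib",q([(620,145),(662,143),(680,350),(640,355)],(110,230),8,.068,480))
e=q([(545,98),(568,422)],(110,230),8,.03,480);print(e, np.hypot(*(e[0]-e[1])),np.arctan2(*(e[0]-e[1])[::-1]))
G=(300,120)
rep("gaugebox",q([(58,52),(243,60),(228,388),(47,383)],G,5,.05))
rep("handle",q([(60,402),(217,407),(211,577),(52,567)],G,5,.05))
rep("rider",q([(122,95),(188,93),(186,210),(118,207)],G,5,.074))
for n,p,off in [("r2",[(532,396),(567,398),(552,494),(515,490)],(100,110)),("r1",[(598,383),(638,383),(644,478),(602,480)],(100,110)),("r0",[(670,395),(711,395),(711,492),(671,492)],(100,110))]:
    rep(n,q(p,off,2.9,.025))
```

```text
rail centre [0.4977 0.1786] yaw -0.0541 L 0.1382 W 0.0133
rib centre [0.4768 0.4197] yaw 0.1143 L 0.0684 W 0.0135
[[0.52715978 0.46870449]
 [0.4186349  0.45821603]] 0.10903054107523914 0.09634646340311034
gaugebox centre [ 0.7335 -0.1012] yaw -0.0512 L 0.1794 W 0.0982
handle centre [ 0.589  -0.0947] yaw -0.0537 L 0.0895 W 0.084
rider centre [ 0.7658 -0.105 ] yaw -0.0385 L 0.0615 W 0.0354
r2 centre [0.4683 0.0132] yaw -0.1726 L 0.0889 W 0.0335
r1 centre [ 0.4804 -0.0602] yaw 0.0425 L 0.0888 W 0.038
r0 centre [ 0.4686 -0.1251] yaw -0.0089 L 0.0894 W 0.0375
```

Call:
arm_command:
  series: "0 0.127 0 0 0 0 0.07; 0 0.127 0 0 0 0 0.07; 0 0 0 -0.045 0 0.019 0.07; 0 0 0 -0.045 0 0.019 0.07; 0 0 0 -0.045 0 0.019 0.07; 0 0 0 -0.045 0 0.019 0.07; 0 0 0 -0.045 0 0.019 0.07; 0 0 0 -0.045 0 0.019 0.07; 0 0 0 -0.045 0 0.019 0.07; 0 0 0 -0.045 0 0.019 0.07; 0 0 0 -0.045 0 0.019 0.07; 0 0 0 -0.045 0 0.019 0.07"

```text
time: 2.4
tool_pos: [0.3429, -0.0423, 0.2045]
ee_rot: [-1.564, 0.0, -1.493]
wrist_force: [1.4, -0.4, 0.8]
width: 0.0696
```

```bash
cat >> h.py <<'E'
def to(x,y,z,Y=None):
    o=robot.get_obs();p=np.array(o['tool_pos']);r=np.array(o['ee_rot'])
    from scipy.spatial.transform import Rotation as Ro
    R=Ro.from_euler('xyz',r).as_matrix()
    d=R.T@(np.array([x,y,z])-p)
    print('t',round(o['time'],2),'pos',p.round(4),'rpy',r.round(4),'F',np.round(o['wrist_force'],1),'w',round(o['width'],4))
    print('tool shift',d.round(4),'rows',(np.linalg.norm(d)/.05).round(1))
    if Y is not None:
        T=Ro.from_euler('xyz',[-np.pi/2,0,Y]).as_matrix()
        print('rotvec',Ro.from_matrix(R.T@T).as_rotvec().round(4))
E
python3 -c "
from h import *
to(.477,.419,.204,-1.466)"
```

```text
t 2.4 pos [ 0.3429 -0.0423  0.2045] rpy [-1.5643e+00  1.0000e-04 -1.4931e+00] F [ 1.4 -0.4  0.8] w 0.0696
tool shift [-0.4495  0.0016  0.1695] rows 9.6
rotvec [-0.0065 -0.0271  0.    ]
```

Call:
arm_command:
  series: "-0.006 -0.027 0 -0.045 0 0.017 0.07; 0 0 0 -0.045 0 0.016 0.07; 0 0 0 -0.045 0 0.016 0.07; 0 0 0 -0.045 0 0.016 0.07; 0 0 0 -0.045 0 0.016 0.07; 0 0 0 -0.045 0 0.016 0.07; 0 0 0 -0.045 0 0.016 0.07; 0 0 0 -0.045 0 0.016 0.07; 0 0 0 -0.04 0 0.016 0.07; 0 0 0 -0.03 0 0.012 0.07; 0 0 0 0 0 0 0.07"

```text
time: 3.5
tool_pos: [0.4544, 0.4282, 0.2054]
ee_rot: [-1.561, -0.001, -1.454]
wrist_force: [0.7, -0.3, 0.0]
width: 0.0701
```

```bash
python3 -c "
from h import *
to(.477,.419,.204,-1.466)
cv2.imwrite('pics/s1.png',robot.snapshot('side'))"
```

```text
t 3.5 pos [0.4544 0.4282 0.2054] rpy [-1.5612e+00 -1.4000e-03 -1.4543e+00] F [ 0.7 -0.3  0. ] w 0.0701
tool shift [0.0118 0.0016 0.0214] rows 0.5
rotvec [-0.0096  0.0118  0.0013]
```

View pics/s1.png

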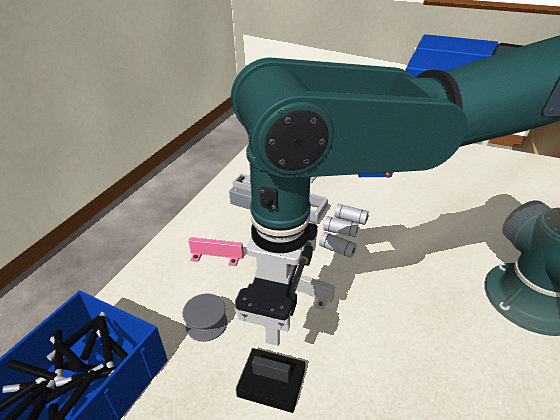

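Call:
arm_command:
  series: "-0.01 0.012 0 0.012 0.015 0.0214 0.07; 0 0 0 0 0.04 0 0.07; 0 0 0 0 0.04 0 0.07; 0 0 0 0 0.03 0 0.07; 0 0 0 0 0.02 0 0.07; 0 0 0 0 0 0 0.07"

```text
time: 4.15
tool_pos: [0.4791, 0.4106, 0.061]
ee_rot: [-1.566, -0.002, -1.472]
wrist_force: [0.4, -0.5, 0.1]
width: 0.0699
```

```bash
python3 -c "
from h import *
to(.477,.419,.035,-1.466)
im=robot.snapshot('side');cv2.imwrite('pics/s2.png',cv2.resize(im[260:420,180:360],None,fx=3.5,fy=3.5))"
```

```text
t 4.15 pos [0.4791 0.4106 0.061 ] rpy [-1.5658 -0.0022 -1.4724] F [ 0.4 -0.5  0.1] w 0.0699
tool shift [-0.0087  0.026  -0.0014] rows 0.5
rotvec [-0.005  -0.0064  0.0022]
```

View pics/s2.png

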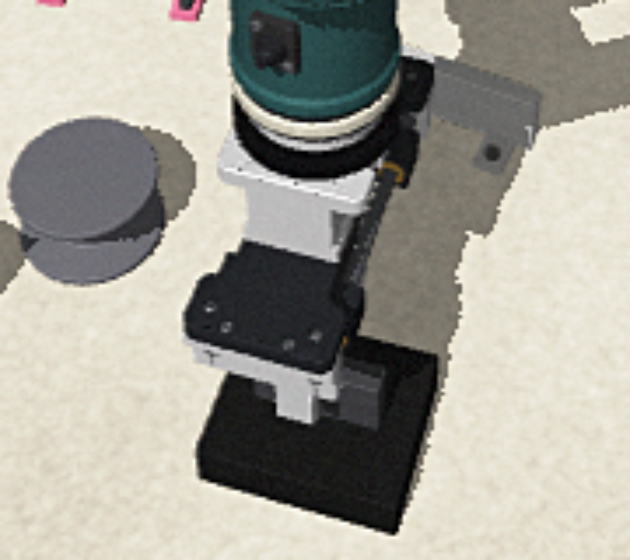

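Call:
arm_command:
  series: "-0.005 -0.006 0.002 -0.0085 0.01 -0.001 0.07; 0 0 0 0 0.012 0 0.07; 0 0 0 0 0.004 0 0.07; 0 0 0 0 0 0 0; 0 0 0 0 0 0 0; 0 0 0 0 0 0 0; 0 0 0 0 0 0 0; 0 0 0 0 0 0 0"

```text
time: 5.0
tool_pos: [0.482, 0.4222, 0.0433]
ee_rot: [-1.557, 0.008, -1.466]
wrist_force: [0.3, -0.4, -0.6]
width: 0.0334
```

```bash
python3 -c "
from h import *
to(.477,.419,.035,-1.466)"
```

```text
t 5.0 pos [0.482  0.4222 0.0433] rpy [-1.557   0.0078 -1.4664] F [ 0.3 -0.4 -0.6] w 0.0334
tool shift [ 0.0027  0.0082 -0.0054] rows 0.2
rotvec [-0.0138 -0.0005 -0.0078]
```

Call:
arm_command:
  series: "-0.014 0 -0.008 0.003 0.008 -0.005 0.035; 0 0 0 0 0.002 0 0.035; 0 0 0 0 0 0 0.035"

```text
time: 5.3
tool_pos: [0.4771, 0.4185, 0.0327]
ee_rot: [-1.572, -0.001, -1.467]
wrist_force: [-0.1, 0.2, 0.7]
width: 0.0348
```

```bash
python3 -c "
from h import *
to(.477,.419,.035,-1.466)"
```

```text
t 5.3 pos [0.4771 0.4185 0.0327] rpy [-1.5718e+00 -6.0000e-04 -1.4665e+00] F [-0.1  0.2  0.7] w 0.0348
tool shift [-0.0005 -0.0023 -0.0001] rows 0.0
rotvec [ 0.001  -0.0005  0.0006]
```

Call:
arm_command:
  series: "0 0 0 0 -0.002 0 0; 0 0 0 0 0 0 0; 0 0 0 0 0 0 0; 0 0 0 0 0 0 0; 0 0 0 0 0 0 0; 0 0 0 0 0 0 0"

```text
time: 5.9
tool_pos: [0.4769, 0.4194, 0.0345]
ee_rot: [-1.572, 0.001, -1.466]
wrist_force: [0.8, 1.0, -0.6]
width: 0.0158
```

```bash
python3 -c "
from h import *
to(.477,.419,.035,-1.466)"
```

```text
t 5.9 pos [0.4769 0.4194 0.0345] rpy [-1.5720e+00  7.0000e-04 -1.4661e+00] F [ 0.8  1.  -0.6] w 0.0158
tool shift [ 0.0004 -0.0005  0.0001] rows 0.0
rotvec [ 0.0012 -0.0001 -0.0007]
```

Call:
arm_command:
  series: "0 0 0 0 -0.01 0 0; 0 0 0 0 -0.02 0 0; 0 0 0 0 -0.03 0 0; 0 0 0 0 -0.03 0 0; 0 0 0 0 -0.02 0 0; 0 0.08 0 0 0 0 0; 0 0.077 0 0 0 0 0; 0 0 0 0 0 0 0"

```text
time: 6.7
tool_pos: [0.4719, 0.413, 0.1398]
ee_rot: [-1.59, -0.019, -1.63]
wrist_force: [-0.1, 0.8, -5.3]
width: 0.0157
```

```bash
python3 -c "
from h import *
to(.465,-.22,.135,-1.623)"
```

```text
t 6.7 pos [0.4719 0.413  0.1398] rpy [-1.5899 -0.0186 -1.6297] F [-0.1  0.8 -5.3] w 0.0157
tool shift [0.6321 0.016  0.0306] rows 12.7
rotvec [ 0.0192 -0.0069  0.0185]
```

Call:
arm_command:
  series: "0.019 -0.007 0.018 0.02 0 0.002 0; 0 0 0 0.04 0 0.002 0; 0 0 0 0.045 0 0.002 0; 0 0 0 0.045 0 0.002 0; 0 0 0 0.045 0 0.002 0; 0 0 0 0.045 0 0.002 0; 0 0 0 0.045 0 0.002 0; 0 0 0 0.045 0 0.002 0; 0 0 0 0.045 0 0.002 0; 0 0 0 0.045 0 0.002 0; 0 0 0 0.045 0 0.002 0; 0 0 0 0.045 0 0.002 0"

```text
time: 7.9
tool_pos: [0.4664, -0.1131, 0.1318]
ee_rot: [-1.591, -0.006, -1.589]
wrist_force: [0.8, 0.8, -5.6]
width: 0.0157
```

```bash
python3 -c "
from h import *
to(.465,-.22,.135,-1.623)"
```

```text
t 7.9 pos [ 0.4664 -0.1131  0.1318] rpy [-1.5909 -0.0058 -1.5886] F [ 0.8  0.8 -5.6] w 0.0157
tool shift [ 0.107  -0.0026  0.0005] rows 2.1
rotvec [0.02   0.0344 0.0062]
```

Call:
arm_command:
  series: "0.02 0.034 0.006 0.04 0 0 0; 0 0 0 0.035 0 0 0; 0 0 0 0.02 0 0 0; 0 0 0 0.01 0 0 0; 0 0 0 0 0 0 0; 0 0 0 0 0 0 0"

```text
time: 8.5
tool_pos: [0.4564, -0.2264, 0.1282]
ee_rot: [-1.58, 0.003, -1.625]
wrist_force: [-0.2, 0.3, -5.6]
width: 0.0157
```

```bash
python3 -c "
from h import *
to(.465,-.22,.036,-1.623)
cv2.imwrite('pics/s3.png',robot.snapshot('side'))
im=robot.snapshot('top');cv2.imwrite('pics/t3.png',im)"
```

```text
t 8.5 pos [ 0.4564 -0.2264  0.1282] rpy [-1.5798  0.0025 -1.6253] F [-0.2  0.3 -5.6] w 0.0157
tool shift [-0.0066  0.0921  0.009 ] rows 1.9
rotvec [ 0.009  -0.0023 -0.0025]
```

View pics/s3.png

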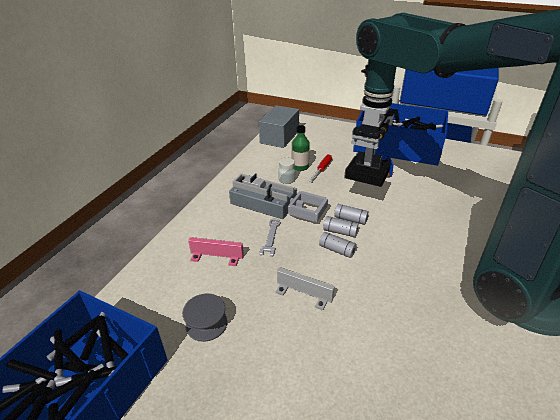

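View pics/t3.png

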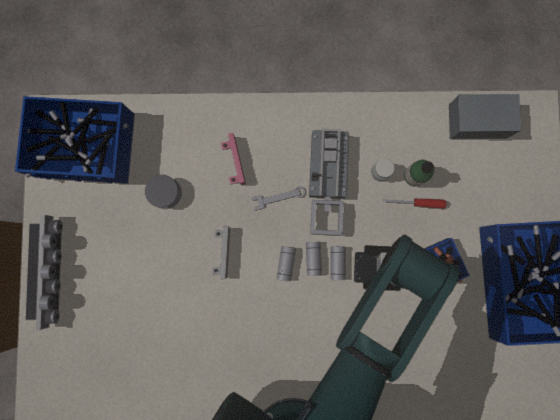

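Call:
arm_command:
  series: "0.009 -0.002 -0.002 -0.0066 0.02 0.009 0; 0 0 0 0 0.03 0 0; 0 0 0 0 0.02 0 0; 0 0 0 0 0.01 0 0; 0 0 0 0 0 0 0; 0 0 0 0 0 0 0"

```text
time: 9.2
tool_pos: [0.4694, -0.2136, 0.0489]
ee_rot: [-1.565, -0.001, -1.611]
wrist_force: [0.0, -0.4, -5.2]
width: 0.0154
```

```bash
python3 -c "
from h import *
to(.465,-.22,.036,-1.623)"
```

```text
t 9.2 pos [ 0.4694 -0.2136  0.0489] rpy [-1.5651e+00 -6.0000e-04 -1.6108e+00] F [ 0.  -0.4 -5.2] w 0.0154
tool shift [ 0.0066  0.0129 -0.0042] rows 0.3
rotvec [-0.0057  0.0122  0.0006]
```

Call:
arm_command:
  series: "-0.006 0.012 0 0.0066 0.007 -0.004 0; 0 0 0 0 0.004 0 0; 0 0 0 0 0.001 0 0; 0 0 0 0 0 0 0"

```text
time: 9.6
tool_pos: [0.467, -0.2219, 0.0395]
ee_rot: [-1.566, -0.004, -1.624]
wrist_force: [0.1, 0.1, -4.9]
width: 0.0159
```

```bash
python3 -c "
from h import *
to(.465,-.22,.036,-1.623)"
```

```text
t 9.6 pos [ 0.467  -0.2219  0.0395] rpy [-1.5659 -0.0039 -1.6237] F [ 0.1  0.1 -4.9] w 0.0159
tool shift [-0.0018  0.0035 -0.0021] rows 0.1
rotvec [-0.0049 -0.0007  0.0039]
```

Call:
arm_command:
  series: "-0.005 0 0.004 -0.01 0.003 -0.002 0; 0 0 0 -0.01 0 0 0; 0 0 0 -0.008 0 0 0; 0 0 0 -0.006 0 0 0; 0 0 0 -0.006 0 0 0; 0 0 0 -0.006 0 0 0; 0 0 0 -0.006 0 0 0; 0 0 0 -0.006 0 0 0; 0 0 0 -0.006 0 0 0; 0 0 0 -0.006 0 0 0"

```text
time: 10.6
tool_pos: [0.4696, -0.1464, 0.0376]
ee_rot: [-1.569, -0.001, -1.624]
wrist_force: [-0.0, -1.2, -5.9]
width: 0.0163
```

```bash
cat >> h.py <<'E'
RO=np.array([.498,.179]);ps=-.052
ex=np.array([np.cos(ps),np.sin(ps)]);ey=np.array([-np.sin(ps),np.cos(ps)])
def rail(xp,yp): return RO+xp*ex+yp*ey
def inrail(p): d=np.asarray(p)[:2]-RO;return np.array([d@ex,d@ey]).round(4)
E
python3 -c "
from h import *
p=rail(-.012,-.1725);to(*p,.0365,-1.623);print(p,inrail(robot.get_obs()['tool_pos']))
cv2.imwrite('pics/t4.png',cv2.resize(robot.snapshot('top')[150:320,200:430],None,fx=3.4,fy=3.4))"
```

```text
t 10.6 pos [ 0.4696 -0.1464  0.0376] rpy [-1.5687e+00 -1.0000e-03 -1.6236e+00] F [-0.  -1.2 -5.9] w 0.0163
tool shift [-0.154   0.0009 -0.0007] rows 3.1
rotvec [-0.0021 -0.0006  0.001 ]
[0.47705026 0.00735689] [-0.0114 -0.3265]
```

View pics/t4.png

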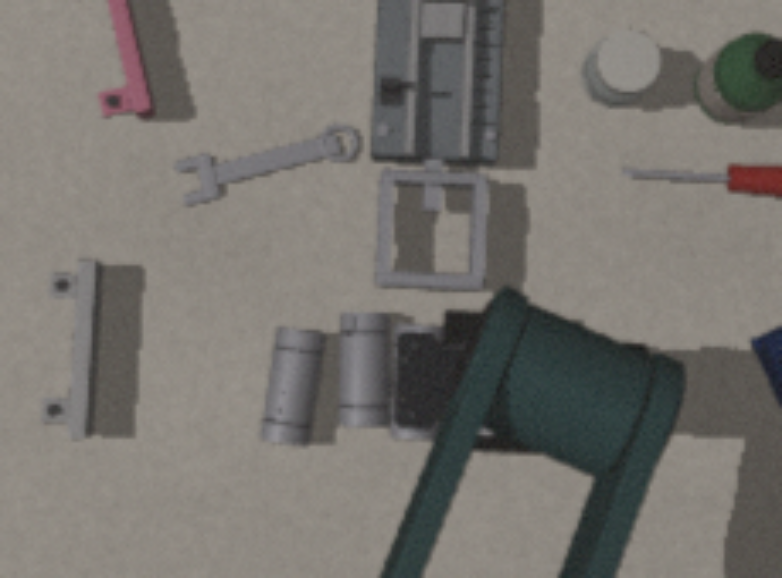

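```bash
python3 -c "
from h import *
cv2.imwrite('pics/s4.png',cv2.resize(robot.snapshot('side')[130:290,250:450],None,fx=4,fy=3.75))"
```

```text
(no output)
```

View pics/s4.png

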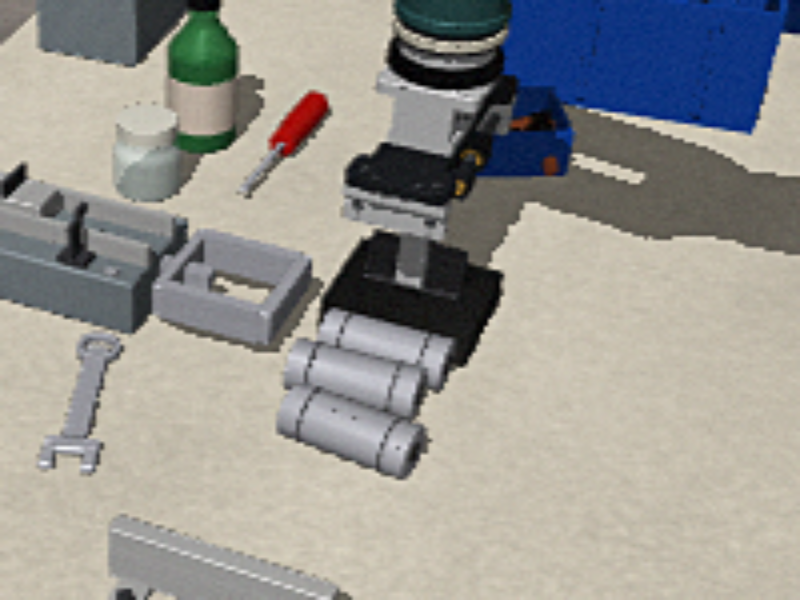

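Call:
arm_command:
  series: "-0.002 0 0 -0.006 0.0005 -0.001 0; 0 0 0 -0.007 0 0 0; 0 0 0 -0.007 0 0 0; 0 0 0 -0.007 0 0 0; 0 0 0 -0.007 0 0 0; 0 0 0 -0.007 0 0 0; 0 0 0 -0.007 0 0 0; 0 0 0 -0.007 0 0 0; 0 0 0 -0.007 0 0 0; 0 0 0 -0.007 0 0 0; 0 0 0 -0.007 0 0 0; 0 0 0 -0.007 0 0 0"

```text
time: 11.9
tool_pos: [0.4732, -0.057, 0.0369]
ee_rot: [-1.571, -0.002, -1.624]
wrist_force: [-0.2, -0.4, -5.3]
width: 0.0159
```

```bash
python3 -c "
from h import *
p=rail(-.012,-.1725);to(*p,.0365,-1.623);print(p,inrail(robot.get_obs()['tool_pos']))
a=cv2.resize(robot.snapshot('side')[170:310,240:400],None,fx=3.5,fy=3.5)
b=cv2.resize(robot.snapshot('top')[210:310,200:360],None,fx=3.5,fy=3.5)
cv2.imwrite('pics/s5.png',a);cv2.imwrite('pics/t5.png',b)"
```

```text
t 11.9 pos [ 0.4732 -0.057   0.0369] rpy [-1.5708 -0.0018 -1.624 ] F [-0.2 -0.4 -5.3] w 0.0159
tool shift [-0.0645  0.0003  0.0005] rows 1.3
rotvec [ 0.     -0.001   0.0018]
[0.47705026 0.00735689] [-0.0125 -0.237 ]
```

View pics/s5.png

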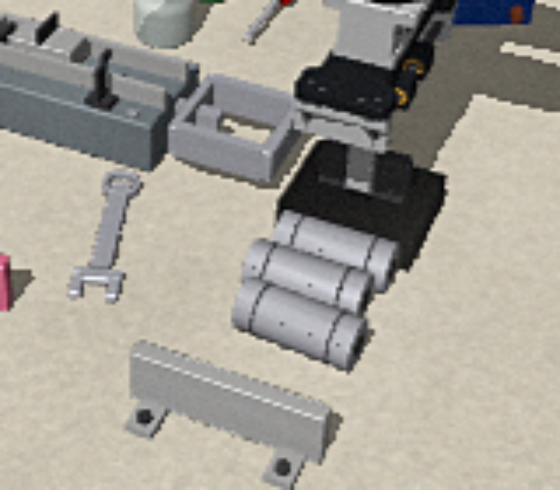

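View pics/t5.png

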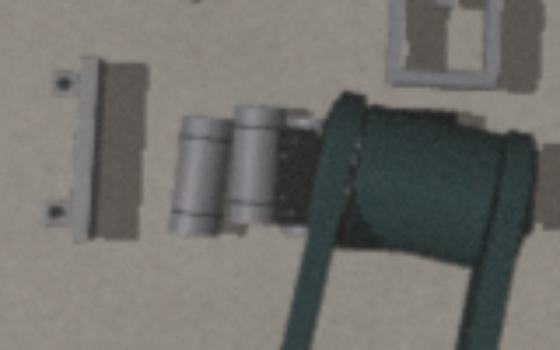

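Call:
arm_command:
  series: "0 0 0.002 -0.006 0 0.0005 0; 0 0 0 -0.006 0 0 0; 0 0 0 -0.006 0 0 0; 0 0 0 -0.006 0 0 0; 0 0 0 -0.006 0 0 0; 0 0 0 -0.006 0 0 0; 0 0 0 -0.005 0 0 0; 0 0 0 -0.005 0 0 0; 0 0 0 -0.004 0 0 0"

```text
time: 12.9
tool_pos: [0.4765, -0.0029, 0.0369]
ee_rot: [-1.571, 0.001, -1.624]
wrist_force: [0.3, -0.4, -5.3]
width: 0.0155
```

```bash
python3 -c "
from h import *
p=rail(-.012,-.1725);to(*p,.0355,-1.623);print(p,inrail(robot.get_obs()['tool_pos']))
a=cv2.resize(robot.snapshot('side')[170:310,240:400],None,fx=3.5,fy=3.5)
b=cv2.resize(robot.snapshot('top')[210:310,200:360],None,fx=3.5,fy=3.5)
cv2.imwrite('pics/s6.png',a);cv2.imwrite('pics/t6.png',b)"
```

```text
t 12.9 pos [ 0.4765 -0.0029  0.0369] rpy [-1.5710e+00  5.0000e-04 -1.6236e+00] F [ 0.3 -0.4 -5.3] w 0.0155
tool shift [-0.0103  0.0014  0.0001] rows 0.2
rotvec [ 0.0002 -0.0006 -0.0005]
[0.47705026 0.00735689] [-0.0121 -0.1828]
```

View pics/s6.png

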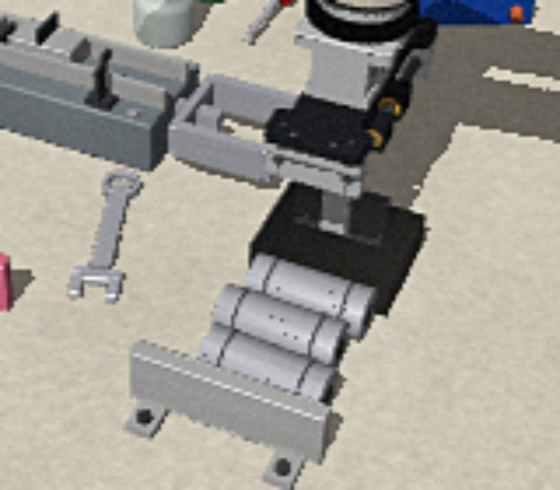

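View pics/t6.png

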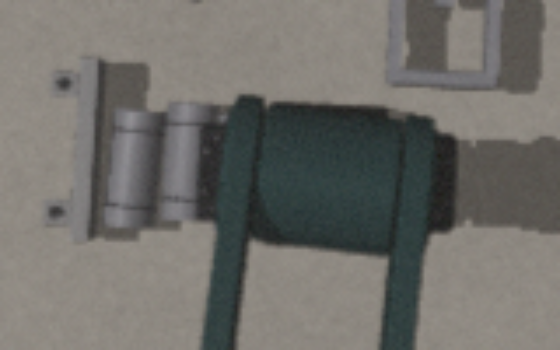

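Call:
arm_command:
  series: "0 0 0 -0.004 0.001 0 0; 0 0 0 -0.003 0 0 0; 0 0 0 -0.002 0 0 0; 0 0 0 -0.001 0 0 0"

```text
time: 13.4
tool_pos: [0.4769, 0.007, 0.0357]
ee_rot: [-1.571, -0.001, -1.624]
wrist_force: [-0.0, -1.7, -4.4]
width: 0.0157
```

```bash
python3 -c "
from h import *
p=rail(-.012,-.1725);to(*p,.0355,-1.623);print(p,inrail(robot.get_obs()['tool_pos']))"
```

```text
t 13.4 pos [0.4769 0.007  0.0357] rpy [-1.5713e+00 -1.0000e-03 -1.6236e+00] F [-0.  -1.7 -4.4] w 0.0157
tool shift [-0.0004  0.0002  0.0001] rows 0.0
rotvec [ 0.0005 -0.0006  0.001 ]
[0.47705026 0.00735689] [-0.0121 -0.1729]
```

Call:
arm_command:
  series: "0 0 0 -0.001 0 0 0; 0 0 0 -0.001 0 0 0; 0 0 0 -0.001 0 0 0"

```text
time: 13.7
tool_pos: [0.4773, 0.0091, 0.036]
ee_rot: [-1.571, -0.003, -1.624]
wrist_force: [-0.6, -2.2, -5.6]
width: 0.016
```

```bash
python3 -c "
from h import *
p=rail(-.012,-.1725);to(*p,.0355,-1.623);print(p,inrail(robot.get_obs()['tool_pos']))"
```

```text
t 13.7 pos [0.4773 0.0091 0.036 ] rpy [-1.5709 -0.003  -1.624 ] F [-0.6 -2.2 -5.6] w 0.016
tool shift [ 0.0018  0.0005 -0.0001] rows 0.0
rotvec [ 0.0001 -0.001   0.003 ]
[0.47705026 0.00735689] [-0.0119 -0.1707]
```

Call:
arm_command:
  series: "0 0 0.003 -0.002 0 0 0; 0 0 0 -0.001 0 0 0; 0 0 0 -0.001 0 0 0"

```text
time: 14.0
tool_pos: [0.4775, 0.0106, 0.0363]
ee_rot: [-1.571, -0.006, -1.624]
wrist_force: [0.1, -6.5, -3.9]
width: 0.0161
```

```bash
python3 -c "
from h import *
p=rail(-.012,-.1725);to(*p,.0345,-1.623);print(p,inrail(robot.get_obs()['tool_pos']))
a=cv2.resize(robot.snapshot('side')[200:310,250:380],None,fx=5,fy=5)
b=cv2.resize(robot.snapshot('top')[210:300,200:300],None,fx=6,fy=6)
cv2.imwrite('pics/s7.png',a);cv2.imwrite('pics/t7.png',b)"
```

```text
t 14.0 pos [0.4775 0.0106 0.0363] rpy [-1.5708 -0.0057 -1.6242] F [ 0.1 -6.5 -3.9] w 0.0161
tool shift [ 0.0032  0.0018 -0.0002] rows 0.1
rotvec [-0.     -0.0012  0.0057]
[0.47705026 0.00735689] [-0.0118 -0.1692]
```

View pics/s7.png

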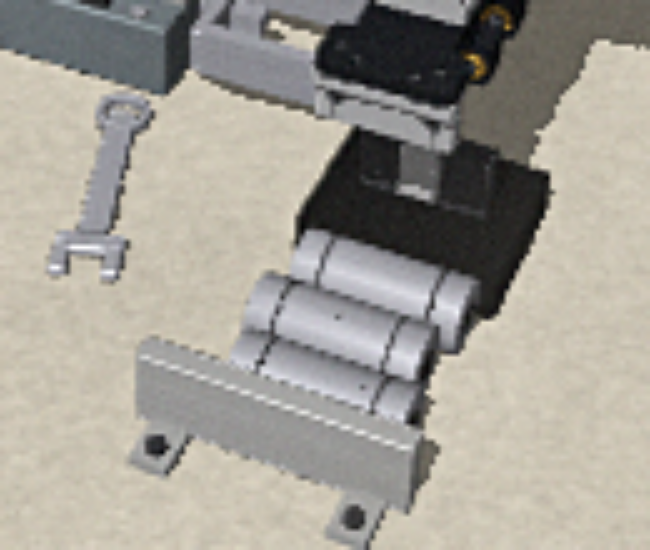

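View pics/t7.png

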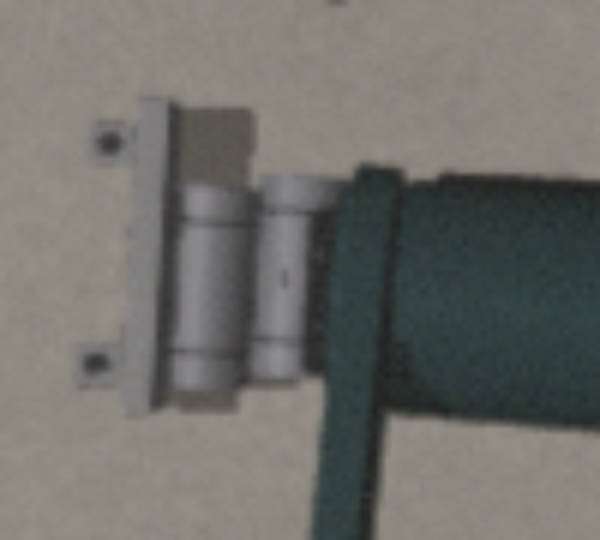

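Call:
arm_command:
  series: "0 0 0.006 -0.001 0.001 0 0; 0 0 0 -0.001 0.001 0 0; 0 0 0 -0.001 0.0005 0 0; 0 0 0 0 0 0 0"

```text
time: 14.5
tool_pos: [0.4777, 0.0105, 0.0348]
ee_rot: [-1.57, -0.006, -1.625]
wrist_force: [-0.3, -1.9, -6.7]
width: 0.0159
```

```bash
python3 -c "
from h import *
p=rail(-.012,-.1725);to(*p,.0345,-1.623);print(p,inrail(robot.get_obs()['tool_pos']))"
```

```text
t 14.5 pos [0.4777 0.0105 0.0348] rpy [-1.5703 -0.0058 -1.6249] F [-0.3 -1.9 -6.7] w 0.0159
tool shift [ 0.0032  0.0003 -0.0005] rows 0.1
rotvec [-0.0005 -0.0019  0.0058]
[0.47705026 0.00735689] [-0.0115 -0.1693]
```

Call:
arm_command:
  series: "0 -0.001 0.008 -0.001 0.001 0 0; 0 0 0.002 -0.001 0.001 0 0; 0 0 0 -0.001 0.001 0 0; 0 0 0 -0.001 0 0 0"

```text
time: 14.9
tool_pos: [0.4779, 0.0105, 0.0347]
ee_rot: [-1.571, -0.003, -1.624]
wrist_force: [0.7, -5.5, -5.6]
width: 0.016
```

```bash
python3 -c "
from h import *
p=rail(-.012,-.1725);to(*p,.0345,-1.623);print(p,inrail(robot.get_obs()['tool_pos']))"
```

```text
t 14.9 pos [0.4779 0.0105 0.0347] rpy [-1.5706 -0.0035 -1.6237] F [ 0.7 -5.5 -5.6] w 0.016
tool shift [ 0.0032  0.0002 -0.0006] rows 0.1
rotvec [-0.0002 -0.0007  0.0035]
[0.47705026 0.00735689] [-0.0114 -0.1693]
```

Call:
arm_command:
  series: "0 0 0.003 0 0.002 0 0; 0 0 0 0 0.002 0 0; 0 0 0 0 0 0 0"

```text
time: 15.2
tool_pos: [0.478, 0.0104, 0.0348]
ee_rot: [-1.57, 0.0, -1.624]
wrist_force: [-0.5, -3.4, -6.1]
width: 0.0156
```

```bash
python3 -c "
from h import *
p=rail(-.012,-.1725);to(*p,.0345,-1.623);print(p,inrail(robot.get_obs()['tool_pos']))"
```

```text
t 15.2 pos [0.478  0.0104 0.0348] rpy [-1.5702e+00  1.0000e-04 -1.6239e+00] F [-0.5 -3.4 -6.1] w 0.0156
tool shift [ 0.0031  0.0003 -0.0008] rows 0.1
rotvec [-0.0006 -0.0009 -0.0001]
[0.47705026 0.00735689] [-0.0112 -0.1694]
```

Call:
arm_command:
  series: "0 0 0 0 0 0 0.05; 0 0 0 0 0 0 0.05; 0 0 0 0 0 0 0.05; 0 0 0 0 -0.01 0 0.05; 0 0 0 0 -0.03 0 0.05; 0 0 0 0 -0.04 0 0.05; 0 0 0 0 -0.04 0 0.05; 0 0 0 0 -0.02 0 0.02"

```text
time: 16.0
tool_pos: [0.4784, 0.014, 0.1817]
ee_rot: [-1.568, 0.01, -1.622]
wrist_force: [-0.1, -0.1, -1.0]
width: 0.0453
```

```bash
python3 -c "
from h import *
to(.589,-.0947,.15,-1.623)
a=cv2.resize(robot.snapshot('side')[200:310,250:380],None,fx=5,fy=5)
b=cv2.resize(robot.snapshot('top')[200:300,190:360],None,fx=4.6,fy=4.6)
cv2.imwrite('pics/s8.png',a);cv2.imwrite('pics/t8.png',b)"
```

```text
t 16.0 pos [0.4784 0.014  0.1817] rpy [-1.5678  0.0096 -1.6224] F [-0.1 -0.1 -1. ] w 0.0453
tool shift [0.1031 0.031  0.116 ] rows 3.2
rotvec [-0.003   0.0006 -0.0096]
```

View pics/s8.png

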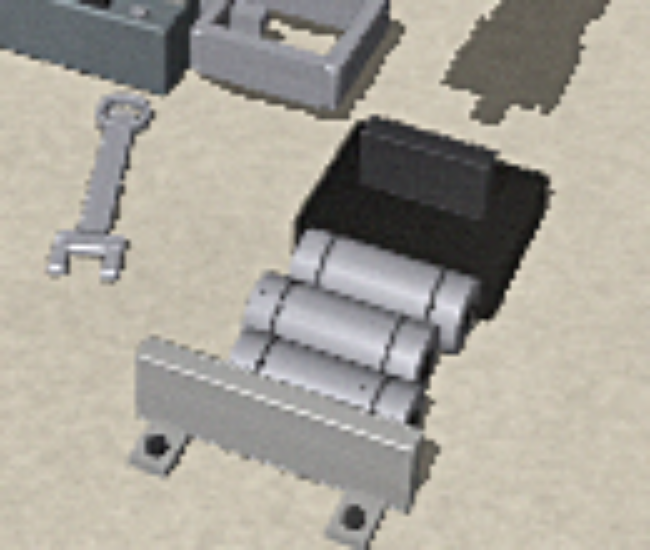

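View pics/t8.png

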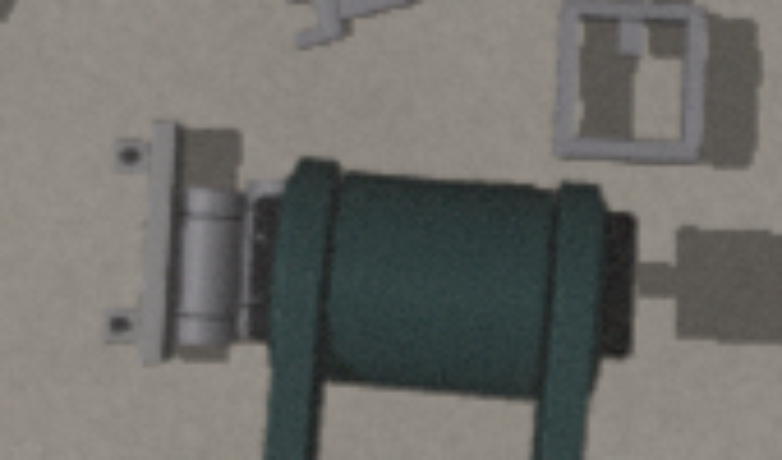

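Call:
arm_command:
  series: "-0.003 0 -0.01 0.033 0 0.037 0; 0 0 0 0.033 0 0.037 0; 0 0 0 0.028 0 0.032 0; 0 0 0 0.008 0 0.009 0; 0 0 0 0 0 0 0; 0 0 0 0 0 0 0"

```text
time: 16.7
tool_pos: [0.5865, -0.0923, 0.1733]
ee_rot: [-1.58, 0.005, -1.618]
wrist_force: [-0.6, -1.0, 0.5]
width: 0.0005
```

```bash
python3 -c "
from h import *
to(.589,-.0947,.028,-1.623)
a=robot.snapshot('side')
b=cv2.resize(robot.snapshot('top')[200:300,190:360],None,fx=4.6,fy=4.6)
cv2.imwrite('pics/s9.png',a);cv2.imwrite('pics/t9.png',b)"
```

```text
t 16.7 pos [ 0.5865 -0.0923  0.1733] rpy [-1.5795  0.0049 -1.6184] F [-0.6 -1.   0.5] w 0.0005
tool shift [0.003  0.1453 0.0038] rows 2.9
rotvec [ 0.0087  0.0046 -0.0049]
```

View pics/s9.png

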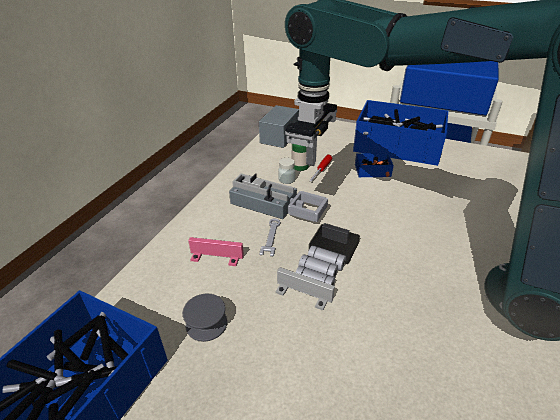

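View pics/t9.png

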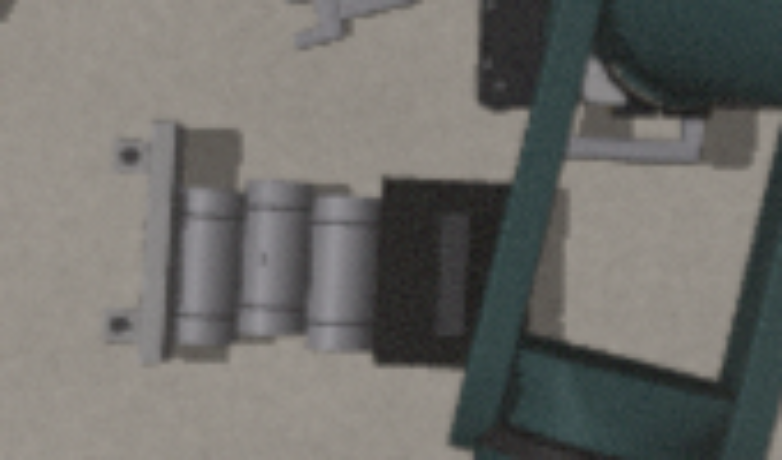

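Call:
arm_command:
  series: "0.009 0.005 -0.005 0.003 0.03 -0.007 0; 0 0 0 0 0.04 0 0; 0 0 0 0 0.025 0 0; 0 0 0 0 0 0 0"

```text
time: 17.2
tool_pos: [0.5779, -0.0898, 0.0807]
ee_rot: [-1.562, -0.001, -1.617]
wrist_force: [0.1, 0.5, -0.8]
width: 0.0007
```

```bash
python3 -c "
from h import *
to(.578,-.0942,.030,-1.623)
a=cv2.resize(robot.snapshot('side')[130:260,220:380],None,fx=5,fy=4.6);cv2.imwrite('pics/s10.png',a)"
```

```text
t 17.2 pos [ 0.5779 -0.0898  0.0807] rpy [-1.562e+00 -9.000e-04 -1.617e+00] F [ 0.1  0.5 -0.8] w 0.0007
tool shift [ 0.0043  0.0507 -0.0001] rows 1.0
rotvec [-0.0088  0.006   0.0009]
```

View pics/s10.png

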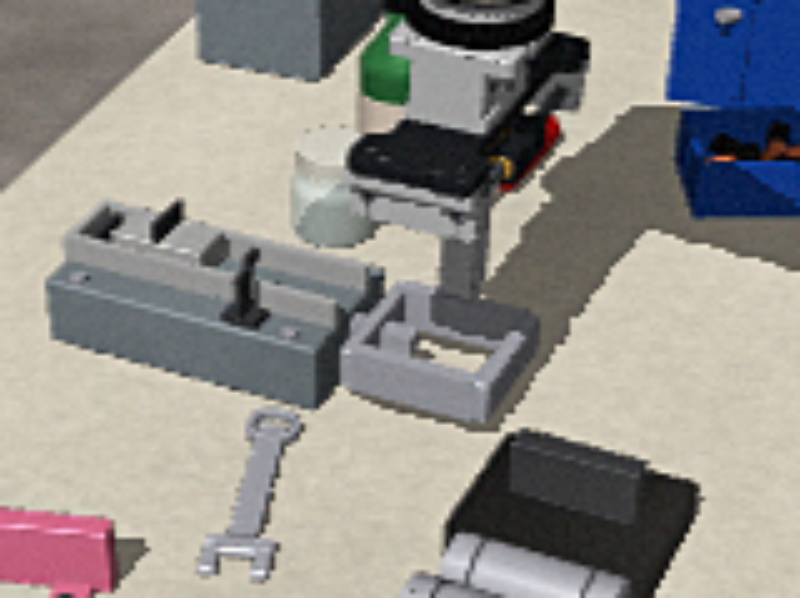

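Call:
arm_command:
  series: "-0.009 0.006 0 0.004 0.02 0 0; 0 0 0 0 0.02 0 0; 0 0 0 0 0.01 0 0; 0 0 0 0 0 0 0"

```text
time: 17.65
tool_pos: [0.583, -0.0943, 0.0366]
ee_rot: [-1.557, -0.004, -1.622]
wrist_force: [0.4, 0.1, -0.3]
width: 0.0005
```

```bash
python3 -c "
from h import *
to(.578,-.0942,.030,-1.623)
print(w2p('side',robot.get_obs()['tool_pos']))
im=robot.snapshot('side');cv2.imwrite('pics/s11f.png',im)
a=cv2.resize(im[130:260,220:380],None,fx=5,fy=4.6);cv2.imwrite('pics/s11.png',a)
im=robot.snapshot('top');cv2.imwrite('pics/t11f.png',im)
a=cv2.resize(im[110:260,250:410],None,fx=4,fy=4);cv2.imwrite('pics/t11.png',a)"
```

```text
t 17.65 pos [ 0.583  -0.0943  0.0366] rpy [-1.5574 -0.0039 -1.6216] F [ 0.4  0.1 -0.3] w 0.0005
tool shift [ 0.0001  0.0066 -0.0051] rows 0.2
rotvec [-0.0134  0.0014  0.0039]
[309.46096543 204.92974366]
```

View pics/s11.png

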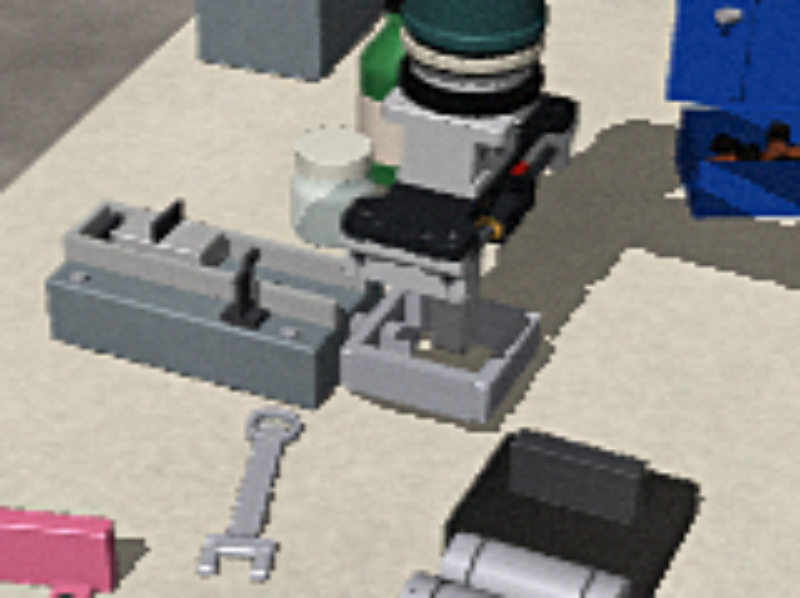

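View pics/t11.png

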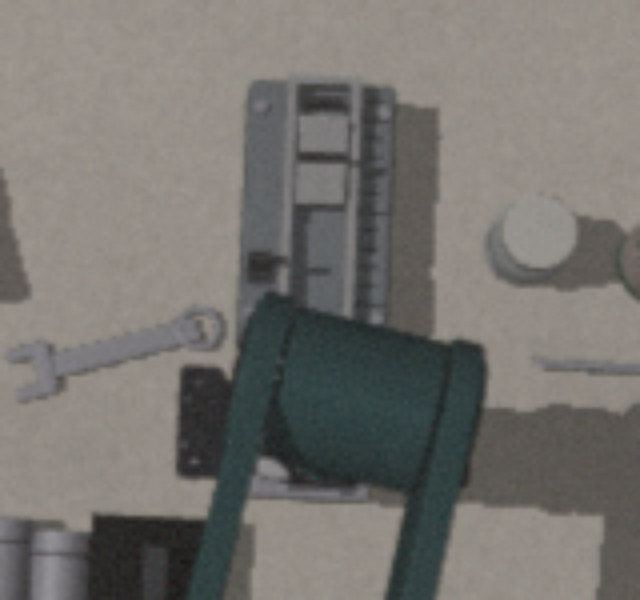

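```bash
python3 -c "
from h import *
im=cv2.imread('pics/t11f.png');cv2.imwrite('pics/z1.png',cv2.resize(im[125:195,305:355],None,fx=8,fy=8,interpolation=cv2.INTER_CUBIC))
im=cv2.imread('pics/s11f.png');cv2.imwrite('pics/z2.png',cv2.resize(im[165:220,225:305],None,fx=10,fy=10,interpolation=cv2.INTER_CUBIC))"
```

```text
(no output)
```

View pics/z1.png

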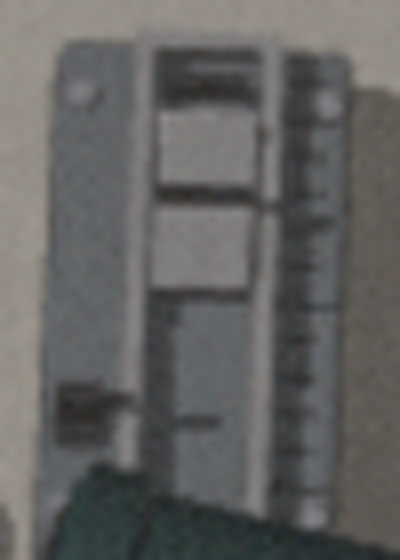

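View pics/z2.png

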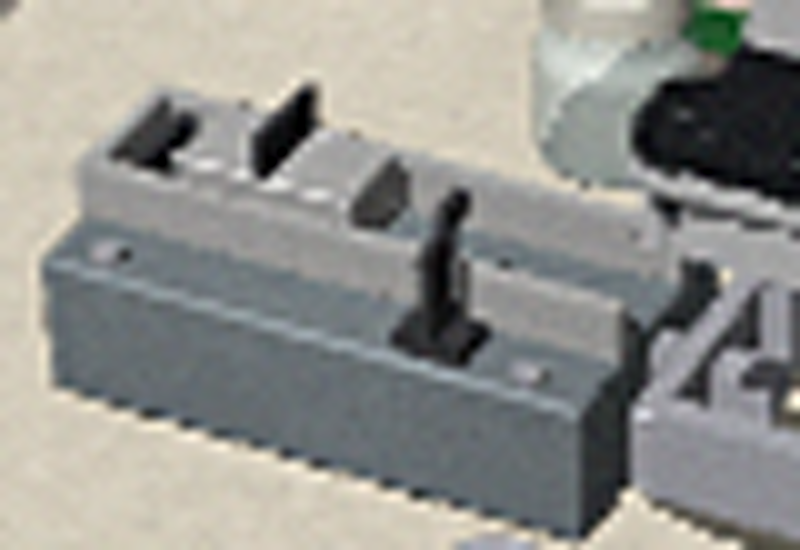

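```bash
cat >> h.py <<'E'
GO=np.array([.6436,-.0965])
def ing(p): d=np.asarray(p)[:2]-GO;return np.array([d@ex,d@ey]).round(4)
def gpt(gx,gy,z): q=GO+gx*ex+gy*ey; return np.array([q[0],q[1],z])
E
python3 - <<'E'
from h import *
def t(x,y,z): return ing(p2w('top',(x+.5)/8-.5+305,(y+.5)/8-.5+125,z))
def s(x,y,z): return ing(p2w('side',(x+.5)/10-.5+225,(y+.5)/10-.5+165,z))
print('fin top far edge',t(204,185,.088),'near base',t(204,204,.074))
print('rider ends', t(210,108,.074),t(200,290,.074))
print('base blob top/bot',t(83,383,.054),t(83,447,.05))
print('side base centre',s(440,338,.052),[s(*q,.052) for q in [(392,338),(492,328),(440,367)]])
print('side fin top ends',s(255,130,.088),s(318,85,.088),'base',s(255,180,.074),s(318,127,.074))
print('side rider front top corners',s(352,222,.05),s(355,200,.074),s(405,155,.074))
print('post top',s(455,190,.094))
print('gauge corners side', s(582,415,.05),s(45,262,.05),s(580,535,0))
print('gauge top', t(60,45,.05),t(350,55,.05))
E
```

```text
fin top far edge [ 0.1251 -0.0004] near base [ 0.1218 -0.0015]
rider ends [ 0.1541 -0.0022] [ 0.0929 -0.0013]
base blob top/bot [0.0636 0.0352] [0.0426 0.0341]
side base centre [0.0505 0.0393] [array([0.063 , 0.0452]), array([0.0392, 0.0285]), array([0.0441, 0.0518])]
side fin top ends [0.1232 0.014 ] [ 0.1182 -0.0154] base [0.1213 0.019 ] [ 0.1182 -0.014 ]
side rider front top corners [ 0.1027 -0.0046] [0.0898 0.0157] [ 0.0876 -0.0116]
post top [0.0519 0.0249]
gauge corners side [-0.0011  0.0526] [0.1749 0.0527] [0.0032 0.0454]
gauge top [0.1793 0.0476] [ 0.1801 -0.0502]
```

Call:
arm_command:
  series: "-0.013 0.001 0.004 0 0.007 -0.005 0; 0 0 0 0 0.003 -0.005 0; 0 0 0 0 0 -0.005 0; 0 0 0 0 0 -0.005 0; 0 0 0 0 0 -0.005 0; 0 0 0 0 0 0 0"

```text
time: 18.35
tool_pos: [0.5614, -0.094, 0.0308]
ee_rot: [-1.557, -0.001, -1.623]
wrist_force: [2.9, -1.0, -2.0]
width: 0.0002
```

```bash
python3 -c "
from h import *
to(.578,-.0942,.028,-1.623);print(ing(robot.get_obs()['tool_pos']))"
```

```text
t 18.35 pos [ 0.5614 -0.094   0.0308] rpy [-1.5574e+00 -1.4000e-03 -1.6231e+00] F [ 2.9 -1.  -2. ] w 0.0002
tool shift [-0.0007  0.003   0.0165] rows 0.3
rotvec [-0.0134 -0.0001  0.0014]
[-0.0822 -0.0018]
```

Call:
arm_command:
  series: "-0.013 0 0 0 0.002 -0.005 0; 0 0 0 0 0 -0.006 0; 0 0 0 0 0 -0.006 0; 0 0 0 0 0 -0.006 0; 0 0 0 0 0 -0.006 0; 0 0 0 0 0 -0.006 0; 0 0 0 0 0 -0.006 0; 0 0 0 0 0 -0.006 0; 0 0 0 0 0 -0.006 0; 0 0 0 0 0 -0.004 0"

```text
time: 19.35
tool_pos: [0.5194, -0.092, 0.0313]
ee_rot: [-1.532, -0.003, -1.623]
wrist_force: [7.6, 0.1, -4.8]
width: 0.0005
```

```bash
cat > look.py <<'E'
from h import *
import sys
k=sys.argv[1]
to(.5,-.0942,.03,-1.623);print(ing(robot.get_obs()['tool_pos']))
im=robot.snapshot('top');cv2.imwrite(f'pics/tf{k}.png',im)
cv2.imwrite(f'pics/tz{k}.png',cv2.resize(im[125:235,300:355],None,fx=6,fy=5.4*1,interpolation=cv2.INTER_CUBIC) if 0 else cv2.resize(im[125:197,305:355],None,fx=8,fy=8,interpolation=cv2.INTER_CUBIC))
im=robot.snapshot('side');cv2.imwrite(f'pics/sf{k}.png',im)
cv2.imwrite(f'pics/sz{k}.png',cv2.resize(im[165:220,225:305],None,fx=10,fy=10,interpolation=cv2.INTER_CUBIC))
E
python3 look.py 12
```

```text
t 19.35 pos [ 0.5194 -0.092   0.0313] rpy [-1.5318 -0.0027 -1.6232] F [ 7.6  0.1 -4.8] w 0.0005
tool shift [ 0.0032  0.0006 -0.0193] rows 0.4
rotvec [-0.039  -0.0002  0.0027]
[-0.1243 -0.0019]
```

View pics/tz12.png

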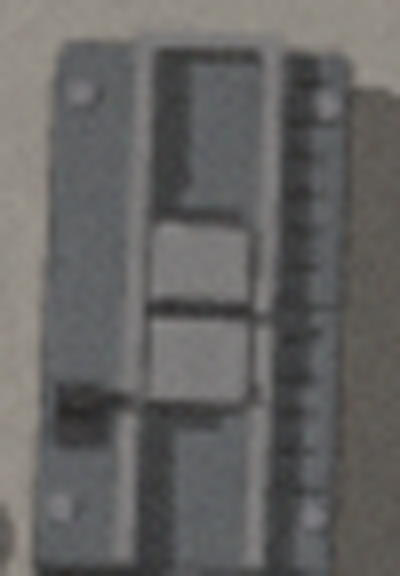

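View pics/sf12.png

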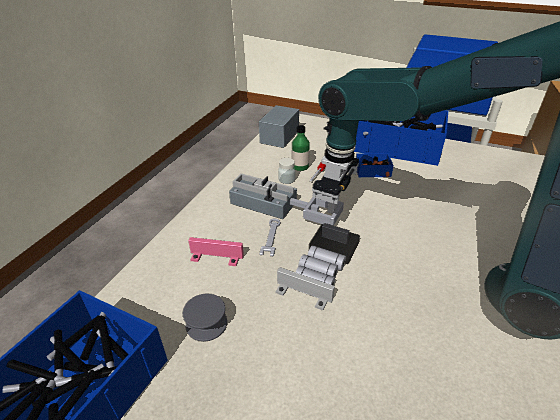

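Call:
arm_command:
  series: "-0.02 0 0 0 0 -0.004 0; -0.02 0 0.002 0 0 -0.005 0; -0.005 0 0 0 0 -0.005 0; -0.005 0 0 0 0 -0.005 0; -0.005 0 0 0 0 -0.005 0; -0.005 0 0 0 0 -0.004 0"

```text
time: 20.05
tool_pos: [0.5035, -0.0911, 0.0312]
ee_rot: [-1.564, -0.001, -1.624]
wrist_force: [8.2, 0.5, -6.6]
width: 0.0005
```

```bash
python3 look.py 13
```

```text
t 20.05 pos [ 0.5035 -0.0911  0.0312] rpy [-1.5641e+00 -8.0000e-04 -1.6235e+00] F [ 8.2  0.5 -6.6] w 0.0005
tool shift [ 0.0033  0.0012 -0.0034] rows 0.1
rotvec [-0.0067 -0.0005  0.0008]
[-0.1401 -0.0019]
```

View pics/tz13.png

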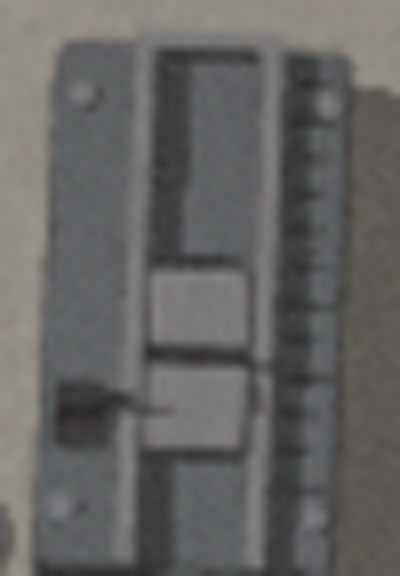

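View pics/sz13.png

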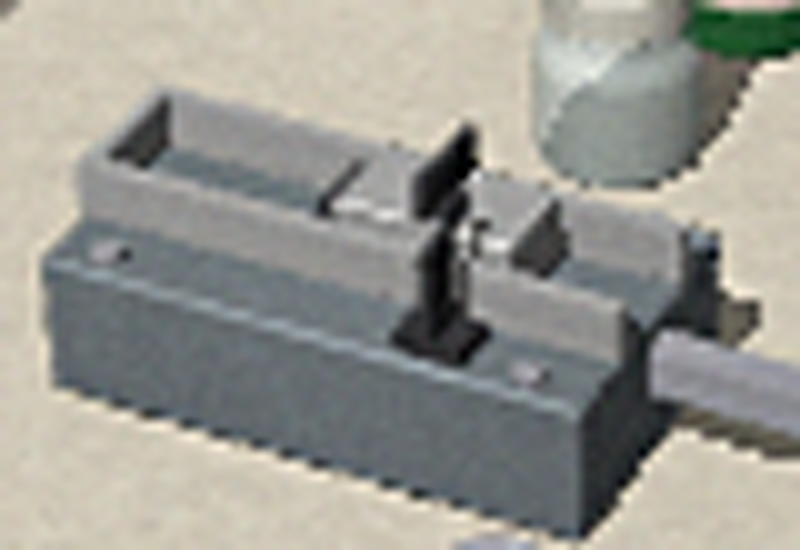

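Run:
```python
from h import *
im=cv2.imread('pics/tf13.png')[160:190,308:345].astype(float)
a=cv2.resize(np.clip((im-30)*2.2,0,255).astype(np.uint8),None,fx=16,fy=16,interpolation=cv2.INTER_NEAREST)
im=cv2.imread('pics/sf13.png')[172:205,258:285].astype(float)
b=cv2.resize(np.clip((im-10)*2,0,255).astype(np.uint8),None,fx=16,fy=16,interpolation=cv2.INTER_NEAREST)
cv2.imwrite('pics/e1.png',a);cv2.imwrite('pics/e2.png',b)
```

```text
(no output)
```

View pics/e1.png

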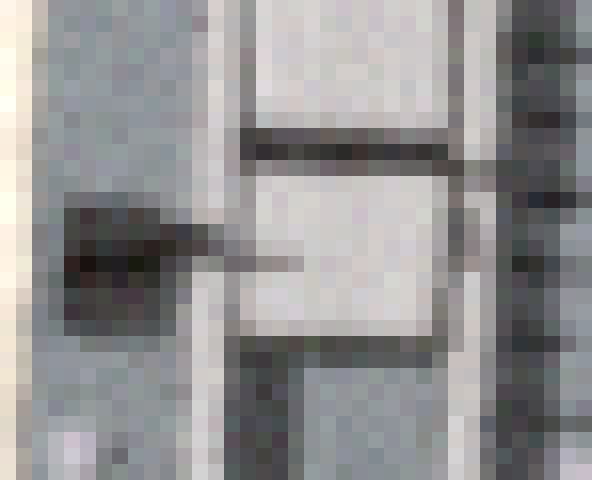

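View pics/e2.png

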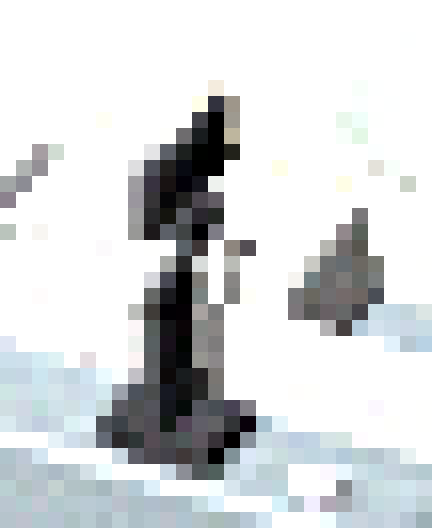

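```bash
cat > fin.py <<'E'
from h import *
import sys
def prof(f,c0,c1,r0,r1):
    g=cv2.cvtColor(cv2.imread(f),cv2.COLOR_BGR2GRAY).astype(float)
    return g[r0:r1,c0:c1].mean(1)
def gx(row,u,z): return ing(p2w('top',u,row,z))[0]
def fin(f,guess=None):
    best=[]
    # fin: dark line on the bright rider: columns of rider
    g=cv2.cvtColor(cv2.imread(f),cv2.COLOR_BGR2GRAY).astype(float)
    p=g[125:197,325:334].mean(1)
    return p
if __name__=='__main__':
    for f in sys.argv[1:]:
        print(f,fin(f).round(0).astype(int).tolist())
        print('base',prof(f,313,317,165,190).round(0).astype(int).tolist())
E
python3 fin.py pics/t11f.png pics/tf13.png
```

```text
pics/t11f.png [144, 143, 143, 139, 127, 118, 71, 67, 81, 65, 57, 50, 64, 96, 125, 125, 125, 126, 124, 125, 125, 126, 117, 68, 52, 78, 124, 126, 124, 124, 124, 125, 124, 124, 125, 116, 66, 68, 90, 90, 91, 95, 94, 94, 93, 95, 94, 93, 93, 93, 93, 89, 71, 77, 92, 93, 92, 92, 93, 93, 91, 89, 74, 54, 47, 49, 50, 53, 54, 55, 56, 56]
base [99, 99, 101, 100, 100, 99, 98, 86, 58, 60, 49, 45, 48, 60, 54, 67, 86, 96, 87, 80, 70, 64, 64, 57, 56]
pics/tf13.png [140, 140, 140, 137, 124, 114, 70, 65, 83, 82, 82, 83, 82, 83, 83, 84, 82, 82, 83, 82, 81, 84, 84, 84, 87, 86, 87, 86, 88, 86, 88, 83, 60, 83, 124, 123, 122, 122, 122, 123, 123, 122, 115, 76, 56, 79, 122, 123, 123, 123, 121, 116, 122, 123, 123, 115, 67, 69, 90, 92, 91, 91, 91, 90, 90, 89, 89, 89, 91, 89, 84, 78]
base [98, 99, 97, 98, 99, 98, 97, 81, 61, 61, 52, 42, 52, 60, 61, 66, 85, 97, 97, 96, 97, 99, 98, 95, 95]
```

Run:
```python
from fin import *
print('post mid',gx(176,315,.072),[gx(r,315,.072) for r in (175.5,176.5)])
print('base', gx(172.15,315,.054),gx(180.8,315,.05))
for r in (148.86,168.9): print('fin',gx(r,329,.082))
from h import *
for p in (.050,.053,.056):
  for z in (.05,.094):
    print(p,z,w2p('top',gpt(p,.035,z)).round(2),w2p('side',gpt(p,.035,z)).round(2))
```

```text
post mid 0.0511 [np.float64(0.0524), np.float64(0.0498)]
base 0.0644 0.0417
fin 0.1231
fin 0.0699
0.05 0.05 [314.72 177.7 ] [269.41 198.17]
0.05 0.094 [315.45 175.08] [269.03 185.53]
0.053 0.05 [314.77 176.59] [268.48 197.91]
0.053 0.094 [315.5  173.94] [268.08 185.27]
0.056 0.05 [314.81 175.48] [267.56 197.65]
0.056 0.094 [315.55 172.79] [267.14 185.02]
```

Call:
arm_command:
  series: "-0.006 0 0 0 0 -0.005 0; -0.004 0 0 0 0 -0.005 0; -0.004 0 0 0 0 -0.005 0; -0.004 0 0 0 0 -0.004 0; 0 0 0 0 0 -0.002 0; 0 0 0 0 0 -0.002 0; 0 0 0 0 0 -0.002 0; 0 0 0 0 0 -0.002 0"

```text
time: 20.95
tool_pos: [0.4945, -0.0906, 0.0315]
ee_rot: [-1.54, -0.001, -1.624]
wrist_force: [8.4, -0.6, -6.1]
width: 0.0005
```

```bash
python3 look.py 14; python3 fin.py pics/tf14.png
```

```text
t 20.95 pos [ 0.4945 -0.0906  0.0315] rpy [-1.5396e+00 -1.3000e-03 -1.6241e+00] F [ 8.4 -0.6 -6.1] w 0.0005
tool shift [0.0033 0.0017 0.0056] rows 0.1
rotvec [-0.0312 -0.0011  0.0013]
[-0.1492 -0.0019]
pics/tf14.png [140, 141, 139, 136, 123, 114, 69, 65, 81, 83, 83, 83, 80, 81, 82, 83, 82, 82, 82, 82, 82, 83, 81, 82, 87, 86, 87, 86, 88, 85, 87, 88, 86, 87, 84, 73, 63, 91, 123, 124, 122, 122, 121, 122, 122, 120, 108, 62, 60, 96, 121, 117, 122, 123, 122, 122, 122, 122, 120, 104, 65, 79, 89, 90, 90, 90, 89, 90, 89, 91, 85, 78]
base [96, 98, 99, 97, 98, 100, 96, 83, 63, 56, 50, 43, 51, 59, 59, 64, 84, 97, 97, 96, 96, 97, 100, 96, 95]
```

Call:
arm_command:
  series: "-0.01 0 0 0 0 -0.004 0; -0.01 0 0 0 0 -0.004 0; -0.01 0 0 0 0 -0.003 0; -0.008 0 0 0 0 -0.0025 0"

```text
time: 21.45
tool_pos: [0.4906, -0.0904, 0.0314]
ee_rot: [-1.555, -0.002, -1.624]
wrist_force: [9.1, 0.2, -6.6]
width: 0.0007
```

```bash
python3 look.py 15; python3 fin.py pics/tf15.png
```

```text
t 21.45 pos [ 0.4906 -0.0904  0.0314] rpy [-1.5552e+00 -1.6000e-03 -1.6245e+00] F [ 9.1  0.2 -6.6] w 0.0007
tool shift [0.0033 0.0016 0.0095] rows 0.2
rotvec [-0.0156 -0.0014  0.0016]
[-0.1531 -0.0019]
pics/tf15.png [141, 141, 139, 135, 124, 114, 68, 64, 83, 82, 82, 81, 82, 83, 82, 83, 82, 83, 83, 81, 82, 83, 83, 84, 86, 87, 86, 86, 87, 85, 87, 86, 88, 87, 87, 86, 78, 60, 80, 123, 123, 122, 122, 122, 122, 122, 123, 116, 73, 54, 75, 116, 123, 122, 122, 122, 122, 122, 122, 122, 113, 69, 79, 90, 91, 91, 89, 89, 89, 90, 84, 80]
base [97, 98, 97, 96, 98, 96, 96, 84, 61, 58, 50, 43, 52, 59, 59, 63, 86, 94, 97, 97, 96, 100, 99, 94, 97]
```

Run:
```python
from h import *
im=cv2.imread('pics/tf15.png')[160:190,308:345].astype(float)
a=cv2.resize(np.clip((im-30)*2.2,0,255).astype(np.uint8),None,fx=14,fy=14,interpolation=cv2.INTER_NEAREST)
im=cv2.imread('pics/sf15.png')[172:205,258:285].astype(float)
b=cv2.resize(np.clip((im-0)*1.2,0,255).astype(np.uint8),None,fx=12,fy=12,interpolation=cv2.INTER_CUBIC)
h=max(a.shape[0],b.shape[0]);a=np.pad(a,((0,0),(0,0),(0,0)))[:396]
cv2.imwrite('pics/e3.png',np.hstack([a[:396],b[:396],]) if True else 0)
```

```text
(no output)
```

View pics/e3.png

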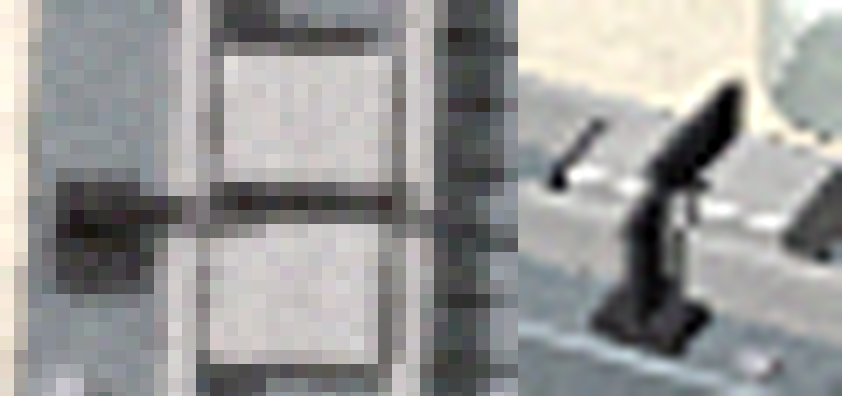

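```bash
cat > fit.py <<'E'
from h import *
from scipy.optimize import minimize
S=8
def box(gx,gy,z0,z1,lx,ly): return [gpt(gx+a*lx/2,gy+b*ly/2,z) for a in(-1,1) for b in(-1,1) for z in(z0,z1)]
def sil(cam,boxes,r0,r1,c0,c1):
    m=np.zeros(((r1-r0)*S,(c1-c0)*S),np.uint8)
    for b in boxes:
        q=np.array([w2p(cam,X) for X in b]);q=(q-[c0-.5,r0-.5])*S-.5
        cv2.fillConvexPoly(m,cv2.convexHull(np.round(q*16).astype(np.int32)),255,shift=4)
    m=cv2.GaussianBlur(m.astype(np.float32)/255,(0,0),S*.4)
    return cv2.resize(m,(c1-c0,r1-r0),interpolation=cv2.INTER_AREA)
def load(fs): return np.mean([cv2.cvtColor(cv2.imread(f),cv2.COLOR_BGR2GRAY).astype(float) for f in fs],0)
def run(name,cam,fs,win,mk,x0,step):
    r0,r1,c0,c1=win;g=load(fs)[r0:r1,c0:c1]
    yy,xx=np.mgrid[0:r1-r0,0:c1-c0]
    def cost(x):
        a=sil(cam,mk(x),*win).ravel()
        # model: (1-a)*(plane bg)+ a*dark  linear LSQ, robust
        A=np.stack([(1-a),(1-a)*xx.ravel(),(1-a)*yy.ravel(),a],1);w=np.ones(len(a))
        for _ in range(4):
            c,*_r=np.linalg.lstsq(A*w[:,None],g.ravel()*w,rcond=None);e=g.ravel()-A@c;w=1/np.sqrt(1+(e/12)**2)
        return np.mean(np.sqrt(1+(e/12)**2))
    best=None
    sim=np.vstack([x0]+[np.array(x0)+np.eye(len(x0))[i]*step[i] for i in range(len(x0))])
    r=minimize(cost,x0,method='Nelder-Mead',options=dict(initial_simplex=sim,maxiter=400,xatol=1e-5,fatol=1e-6))
    print(name,r.x.round(4),round(r.fun,4));return r.x
if __name__=='__main__':
    post=lambda x:[box(x[0],x[1],.05,.094,.004,x[2]),box(x[0],x[1],.05,.05+x[4],x[3],x[3])]
    for p0 in(.049,.055):
        run('post side','side',['pics/s0.png'] if 0 else ['pics/side0.png','pics/s11f.png','pics/sf12.png'],(180,206,258,282),post,[p0,.034,.012,.018,.003],[.003,.003,.004,.003,.002])
        run('post top','top',['pics/top0.png','pics/t11f.png','pics/tf12.png'],(166,188,308,318),post,[p0,.034,.012,.018,.003],[.003,.003,.004,.003,.002])
    fin=lambda x:[box(x[0],x[1],.074,.088,.004,.033)]
    for n,side,top,f0 in(('11','pics/s11f.png','pics/t11f.png',.123),('12','pics/sf12.png','pics/tf12.png',.087),('13','pics/sf13.png','pics/tf13.png',.07),('15','pics/sf15.png','pics/tf15.png',.056)):
        u,v=w2p('side',gpt(f0,0,.082)).astype(int);run('fin side'+n,'side',[side],(v-7,v+5,u-7,u+8),fin,[f0-.003,0],[.003,.003])
        u,v=w2p('top',gpt(f0,0,.082)).astype(int);run('fin top'+n,'top',[top],(v-6,v+7,u-5,u+6),fin,[f0,0],[.003,.002])
E
python3 fit.py
```

```text
post side [0.0506 0.036  0.0179 0.0226 0.0002] 2.0973Traceback (most recent call last):
  File "fit.py", line 31, in <module>
    run('post top','top',['pics/top0.png','pics/t11f.png','pics/tf12.png'],(166,188,308,318),post,[p0,.034,.012,.018,.003],[.003,.003,.004,.003,.002])
    ~~~^^^^^^^^^^^^^^^^^^^^^^^^^^^^^^^^^^^^^^^^^^^^^^^^^^^^^^^^^^^^^^^^^^^^^^^^^^^^^^^^^^^^^^^^^^^^^^^^^^^^^^^^^^^^^^^^^^^^^^^^^^^^^^^^^^^^^^^^^^^^^^^
  File "fit.py", line 25, in run
    r=minimize(cost,x0,method='Nelder-Mead',options=dict(initial_simplex=sim,maxiter=400,xatol=1e-5,fatol=1e-6))
    res = _minimize_neldermead(fun, x0, args, callback, bounds=bounds,
                               **options)
    fxcc = func(xcc)
    fx = function(np.copy(x), *(wrapper_args + args))
  File "fit.py", line 17, in cost
    a=sil(cam,mk(x),*win).ravel()
      ~~~^^^^^^^^^^^^^^^^
  File "fit.py", line 8, in sil
    q=np.array([w2p(cam,X) for X in b]);q=(q-[c0-.5,r0-.5])*S-.5
                ~~~^^^^^^^
  File "h.py", line 5, in w2p
    p=P(n);E=p['extrinsics'];c=E[:3,:3].T@(np.asarray(X,float)-E[:3,3])
  File "h.py", line 3, in P
    def P(n): return robot.camera_params(n)
                     ~~~~~~~~~~~~~~~~~~~^^^
ValueError: time passes only in moves, steps and waits
```

```bash
sed -i 's/^def P(n).*/import functools\n@functools.lru_cache(None)\ndef P(n): return robot.camera_params(n)/' h.py; timeout 500 python3 fit.py; python3 -c "
from h import *
o=robot.get_obs();print(o['time'],o['tool_pos'])"
```

```text
post side [0.0506 0.036  0.0179 0.0226 0.0002] 2.0973
post top [0.053  0.0345 0.008  0.0211 0.0035] 1.2849
post side [0.0502 0.0367 0.018  0.0216 0.0012] 2.1
post top [0.0535 0.0366 0.0144 0.0216 0.0016] 1.2825
fin side11 [0.12   0.0026] 1.5013
fin top11 [0.1233 0.0013] 1.1263
fin side12 [0.082  0.0023] 1.5814
fin top12 [ 0.0853 -0.0003] 1.0465
fin side13 [0.0665 0.0032] 1.6895
fin top13 [0.0699 0.0018] 1.1211
fin side15 [0.0543 0.0025] 1.7216
fin top15 [0.0565 0.0048] 1.1337
21.55 [ 0.4906254  -0.09038717  0.03140859]
```

Call:
arm_command:
  series: "-0.01 0 0 0 0 -0.0033 0; -0.008 0 0 0 0 -0.0033 0; -0.008 0 0 0 0 -0.003 0"

```text
time: 21.85
tool_pos: [0.4888, -0.0903, 0.0313]
ee_rot: [-1.564, -0.002, -1.625]
wrist_force: [9.0, -0.7, -6.9]
width: 0.0005
```

```bash
python3 look.py 16
python3 - <<'E'
from fit import *
fin=lambda x:[box(x[0],x[1],.074,.088,.004,.033)]
f0=.0545
u,v=w2p('side',gpt(f0,0,.082)).astype(int);run('fin side','side',['pics/sf16.png'],(v-7,v+5,u-7,u+8),fin,[f0-.003,0],[.003,.003])
u,v=w2p('top',gpt(f0,0,.082)).astype(int);run('fin top','top',['pics/tf16.png'],(v-6,v+7,u-5,u+6),fin,[f0,0],[.003,.002])
p=cv2.cvtColor(cv2.imread('pics/tf16.png'),cv2.COLOR_BGR2GRAY).astype(float)[165:185,325:334].mean(1)
w=np.clip(123-p[5:14],0,None);print('centroid',(np.arange(170,179)*w).sum()/w.sum())
E
```

```text
t 21.85 pos [ 0.4888 -0.0903  0.0313] rpy [-1.5636 -0.0017 -1.6246] F [ 9.  -0.7 -6.9] w 0.0005
tool shift [0.0033 0.0014 0.0114] rows 0.2
rotvec [-0.0072 -0.0016  0.0017]
[-0.1549 -0.0018]
fin side [0.0525 0.0052] 1.9559
fin top [0.055  0.0006] 1.1065
centroid 174.50879478827363
```

Call:
arm_command:
  series: "-0.007 0 0 0 0 -0.0031 0; -0.007 0 0 0 0 -0.0031 0; -0.007 0 0 0 0 -0.0029 0"

```text
time: 22.25
tool_pos: [0.4877, -0.0903, 0.0313]
ee_rot: [-1.566, -0.002, -1.625]
wrist_force: [10.3, -0.5, -8.1]
width: 0.0002
```

```bash
python3 look.py 17
python3 - <<'E'
from fit import *
fin=lambda x:[box(x[0],x[1],.074,.088,.004,.033)]
f0=.0545
u,v=w2p('side',gpt(f0,0,.082)).astype(int);run('fin side','side',['pics/sf17.png'],(v-7,v+5,u-7,u+8),fin,[f0-.003,0],[.003,.003])
u,v=w2p('top',gpt(f0,0,.082)).astype(int);run('fin top','top',['pics/tf17.png'],(v-6,v+7,u-5,u+6),fin,[f0,0],[.003,.002])
p=cv2.cvtColor(cv2.imread('pics/tf17.png'),cv2.COLOR_BGR2GRAY).astype(float)[165:185,325:334].mean(1)
w=np.clip(123-p[5:14],0,None);print('centroid',(np.arange(170,179)*w).sum()/w.sum())
im=cv2.imread('pics/tf17.png')[160:190,308:345].astype(float)
a=cv2.resize(np.clip((im-30)*2.2,0,255).astype(np.uint8),None,fx=14,fy=14,interpolation=cv2.INTER_NEAREST)
b=cv2.resize(cv2.imread('pics/sf17.png')[172:205,258:285],None,fx=12,fy=12,interpolation=cv2.INTER_CUBIC)
cv2.imwrite('pics/e4.png',np.hstack([a[:396],b[:396]]))
E
```

```text
t 22.25 pos [ 0.4877 -0.0903  0.0313] rpy [-1.5663 -0.0018 -1.6249] F [10.3 -0.5 -8.1] w 0.0002
tool shift [0.0033 0.0014 0.0125] rows 0.3
rotvec [-0.0045 -0.0019  0.0018]
[-0.1561 -0.0019]
fin side [0.0509 0.0051] 1.9055
fin top [0.054  0.0003] 1.0851
centroid 174.83473208521625
```

View pics/e4.png

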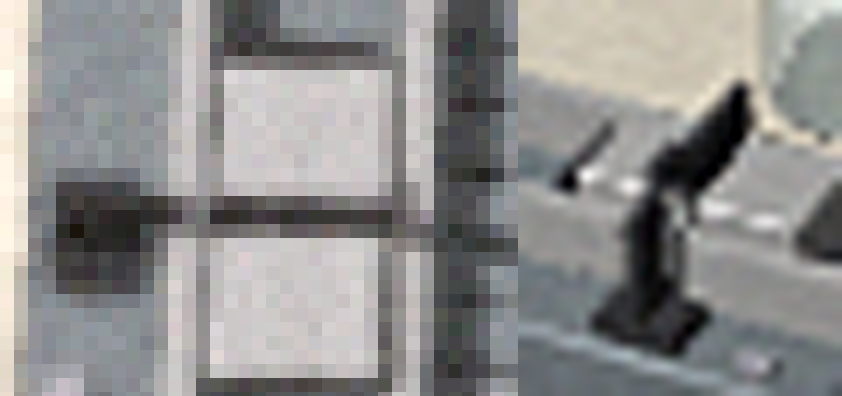

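Call:
arm_command:
  series: "-0.006 0 0 0 0 -0.0026 0; -0.006 0 0 0 0 -0.0026 0; -0.006 0 0 0 0 -0.0026 0; -0.006 0 0 0 0 -0.0026 0; -0.006 0 0 0 0 -0.0026 0; -0.006 0 0 0 0 -0.0026 0"

```text
time: 22.95
tool_pos: [0.4876, -0.0903, 0.0313]
ee_rot: [-1.567, -0.002, -1.625]
wrist_force: [9.9, -1.1, -7.7]
width: 0.0003
```

```bash
python3 -c "
from h import *
to(.4877,-.0903,.031,-1.6248)"
```

```text
t 22.95 pos [ 0.4876 -0.0903  0.0313] rpy [-1.5666 -0.0021 -1.6252] F [ 9.9 -1.1 -7.7] w 0.0003
tool shift [0.     0.0003 0.0001] rows 0.0
rotvec [-0.0042 -0.0004  0.0021]
```

Steady. Continue the hold for well over two seconds.

Call:
arm_command:
  series: "-0.006 0 0 0 0 -0.0026 0; -0.006 0 0 0 0 -0.0026 0; -0.006 0 0 0 0 -0.0026 0; -0.006 0 0 0 0 -0.0026 0; -0.006 0 0 0 0 -0.0026 0; -0.006 0 0 0 0 -0.0026 0; -0.006 0 0 0 0 -0.0026 0; -0.006 0 0 0 0 -0.0026 0; -0.006 0 0 0 0 -0.0026 0; -0.006 0 0 0 0 -0.0026 0; -0.006 0 0 0 0 -0.0026 0; -0.006 0 0 0 0 -0.0026 0"

```text
time: 24.15
tool_pos: [0.4876, -0.0903, 0.0313]
ee_rot: [-1.567, -0.003, -1.626]
wrist_force: [10.2, -0.5, -7.2]
width: 0.0004
```

Call:
arm_command:
  series: "-0.006 0 0 0 0 -0.0026 0; -0.006 0 0 0 0 -0.0026 0; -0.006 0 0 0 0 -0.0026 0; -0.006 0 0 0 0 -0.0026 0; -0.006 0 0 0 0 -0.0026 0; -0.006 0 0 0 0 -0.0026 0; -0.006 0 0 0 0 -0.0026 0; -0.006 0 0 0 0 -0.0026 0"

```text
time: 24.95
tool_pos: [0.4876, -0.0903, 0.0313]
ee_rot: [-1.567, -0.003, -1.626]
wrist_force: [9.3, -0.3, -7.0]
width: 0.0005
```

```bash
python3 look.py 18
python3 - <<'E'
from fit import *
fin=lambda x:[box(x[0],x[1],.074,.088,.004,.033)]
f0=.0545
u,v=w2p('side',gpt(f0,0,.082)).astype(int);run('fin side','side',['pics/sf18.png'],(v-7,v+5,u-7,u+8),fin,[f0-.003,0],[.003,.003])
u,v=w2p('top',gpt(f0,0,.082)).astype(int);run('fin top','top',['pics/tf18.png'],(v-6,v+7,u-5,u+6),fin,[f0,0],[.003,.002])
E
```

```text
t 24.95 pos [ 0.4876 -0.0903  0.0313] rpy [-1.567  -0.003  -1.6261] F [ 9.3 -0.3 -7. ] w 0.0005
tool shift [0.0032 0.0014 0.0126] rows 0.3
rotvec [-0.0038 -0.0031  0.003 ]
[-0.1561 -0.0019]
fin side [0.0509 0.0051] 1.9214
fin top [0.0539 0.0013] 1.0807
```

Call:
arm_command:
  series: "-0.006 0 0 0 0 -0.001 0; -0.006 0 0 0 0 0 0; -0.005 0 0 0 0 0.001 0; -0.005 0 0 0 0 0.001 0; -0.005 0 0 0 0 0.001 0; -0.005 0 0 0 0 0.001 0; -0.005 0 0 0 0 0.001 0; -0.004 0 0 0 0 0.001 0; -0.004 0 0 0 0 0.001 0; -0.004 0 0 0 0 0.001 0"

```text
time: 26.05
tool_pos: [0.5133, -0.0917, 0.0312]
ee_rot: [-1.576, -0.004, -1.626]
wrist_force: [6.7, -0.3, -4.5]
width: 0.0005
```

```bash
python3 -c "
from h import *
to(.5614,-.094,.031,-1.623);print(ing(robot.get_obs()['tool_pos']))"
```

```text
t 26.05 pos [ 0.5133 -0.0917  0.0312] rpy [-1.5756 -0.0035 -1.626 ] F [ 6.7 -0.3 -4.5] w 0.0005
tool shift [-0.0004  0.      0.0482] rows 1.0
rotvec [ 0.0048 -0.003   0.0035]
[-0.1304 -0.002 ]
```

Call:
arm_command:
  series: "-0.002 -0.001 0.002 0 0 0.0015 0; -0.002 0 0 0 0 0.0015 0; -0.002 0 0 0 0 0.0015 0; -0.002 0 0 0 0 0.0015 0; -0.002 0 0 0 0 0.0015 0; -0.002 0 0 0 0 0.0015 0; -0.002 0 0 0 0 0.0015 0; -0.002 0 0 0 0 0.0015 0; -0.002 0 0 0 0 0.0015 0; -0.002 0 0 0 0 0.0015 0"

```text
time: 27.05
tool_pos: [0.5399, -0.0931, 0.0313]
ee_rot: [-1.573, -0.002, -1.624]
wrist_force: [5.0, -0.1, -2.3]
width: 0.0004
```

```bash
python3 -c "
from h import *
to(.5614,-.094,.031,-1.623);print(ing(robot.get_obs()['tool_pos']))"
```

```text
t 27.05 pos [ 0.5399 -0.0931  0.0313] rpy [-1.5729 -0.002  -1.6244] F [ 5.  -0.1 -2.3] w 0.0004
tool shift [-0.0003  0.0002  0.0216] rows 0.4
rotvec [ 0.0021 -0.0014  0.002 ]
[-0.1038 -0.002 ]
```

Call:
arm_command:
  series: "-0.001 0 0.002 0 0 0.0015 0; -0.001 0 0 0 0 0.0015 0; -0.001 0 0 0 0 0.0015 0; -0.001 0 0 0 0 0.0015 0; -0.001 0 0 0 0 0.0015 0; -0.001 0 0 0 0 0.0015 0; 0 0 0 0 0 0.0015 0; 0 0 0 0 0 0.0015 0; 0 0 0 0 0 0.0015 0; 0 0 0 0 0 0.0015 0; 0 0 0 0 0 0.0015 0; 0 0 0 0 0 0.0015 0"

```text
time: 28.25
tool_pos: [0.559, -0.0941, 0.0312]
ee_rot: [-1.581, 0.0, -1.624]
wrist_force: [3.4, 0.3, -1.6]
width: 0.0005
```

```bash
python3 -c "
from h import *
to(.5614,-.094,.031,-1.623);print(ing(robot.get_obs()['tool_pos']))"
```

```text
t 28.25 pos [ 0.559  -0.0941  0.0312] rpy [-1.5806  0.     -1.6242] F [ 3.4  0.3 -1.6] w 0.0005
tool shift [-0.0003  0.0002  0.0024] rows 0.0
rotvec [ 0.0098 -0.0012 -0.0001]
[-0.0846 -0.002 ]
```

Call:
arm_command:
  series: "0.003 0 0 0 0 0.002 0; 0.003 0 0 0 0 0.002 0; 0.003 0 0 0 0 0.002 0; 0 0 0 0 0 0.002 0; 0 0 0 0 0 0.002 0; 0 0 0 0 0 0.003 0; 0 0 0 0 0 0.003 0; 0 0 0 0 0 0 0"

```text
time: 29.05
tool_pos: [0.5718, -0.0948, 0.03]
ee_rot: [-1.582, 0.0, -1.624]
wrist_force: [-0.2, -0.3, -0.2]
width: 0.0005
```

```bash
python3 -c "
from h import *
to(.576,-.094,.031,-1.623);print(ing(robot.get_obs()['tool_pos']))
im=robot.snapshot('side');cv2.imwrite('pics/s19.png',cv2.resize(im[140:270,220:380],None,fx=5,fy=4.6))"
```

```text
t 29.05 pos [ 0.5718 -0.0948  0.03  ] rpy [-1.5818e+00  3.0000e-04 -1.6242e+00] F [-0.2 -0.3 -0.2] w 0.0005
tool shift [-0.001  -0.001   0.0041] rows 0.1
rotvec [ 0.011  -0.0012 -0.0003]
[-0.0718 -0.0021]
```

View pics/s19.png

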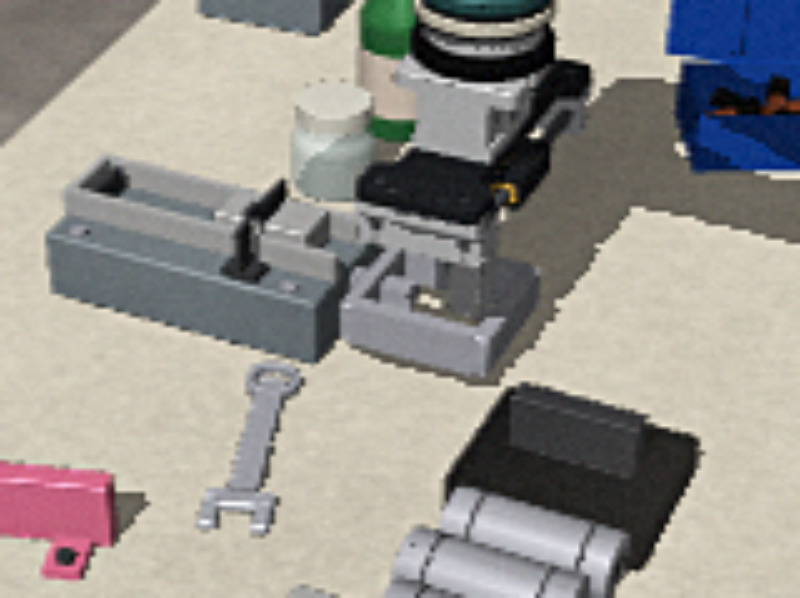

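Call:
arm_command:
  series: "0.005 0 0 0 -0.01 0.003 0; 0 0 0 0 -0.02 0 0; 0 0 0 0 -0.03 0 0; 0 0 0 0 -0.04 0 0; 0 0 0 0 -0.04 0 0; 0 0 0 0 -0.03 0 0; 0 0 0 0.03 0 -0.02 0; 0 0 0 0.03 0 -0.035 0; 0 0 0 0.03 0 -0.035 0; 0 0 0 0.03 0 -0.03 0; 0 0 0 0.03 0 -0.03 0; 0 0 0 0 0 0 0"

```text
time: 30.3
tool_pos: [0.4148, -0.2415, 0.2174]
ee_rot: [-1.567, -0.007, -1.62]
wrist_force: [0.4, 0.2, 0.1]
width: 0.0006
```

```bash
python3 look.py 20
python3 - <<'E'
from fit import *
fin=lambda x:[box(x[0],x[1],.074,.088,.004,.033)]
f0=.0545
u,v=w2p('side',gpt(f0,0,.082)).astype(int);run('fin side','side',['pics/sf20.png'],(v-7,v+5,u-7,u+8),fin,[f0-.003,0],[.003,.003])
u,v=w2p('top',gpt(f0,0,.082)).astype(int);run('fin top','top',['pics/tf20.png'],(v-6,v+7,u-5,u+6),fin,[f0,0],[.003,.002])
cv2.imwrite('pics/tz20b.png',cv2.resize(cv2.imread('pics/tf20.png')[110:300,200:370],None,fx=4,fy=3.15))
E
```

```text
t 30.3 pos [ 0.4148 -0.2415  0.2174] rpy [-1.5667 -0.0069 -1.6196] F [0.4 0.2 0.1] w 0.0006
tool shift [-0.1526  0.1867  0.0771] rows 5.1
rotvec [-0.0041  0.0034  0.0069]
[-0.2209 -0.1567]
fin side [0.0509 0.0044] 1.8838
fin top [0.0539 0.0045] 1.0931
```

View pics/tf20.png

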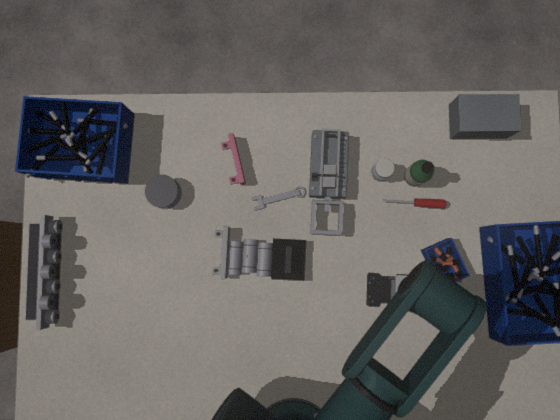

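View pics/tz20b.png

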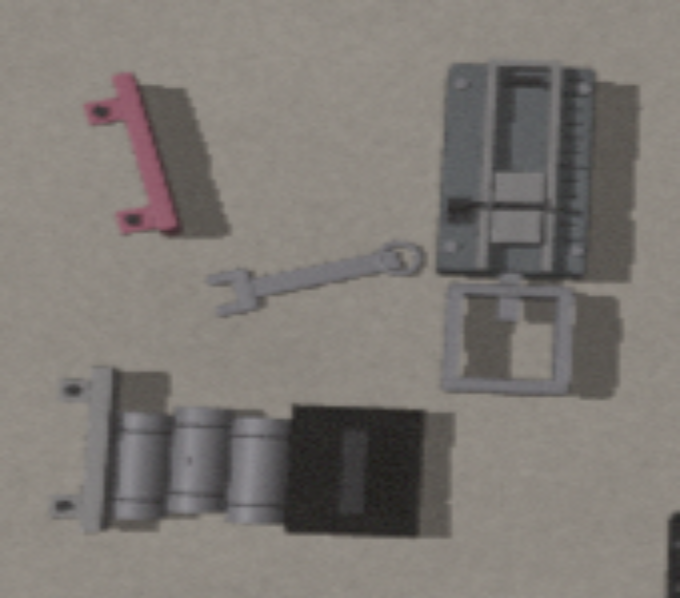

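View pics/sf20.png

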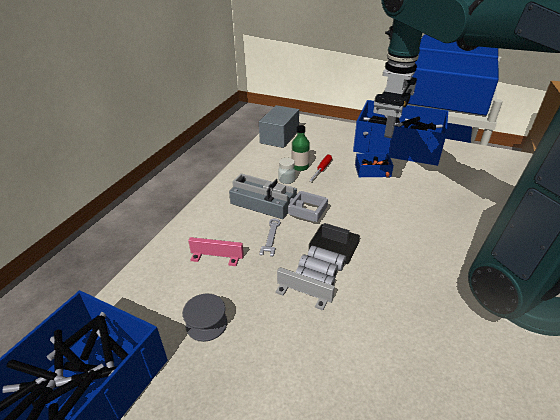

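Run:
```python
from h import *
g=lambda f:cv2.cvtColor(cv2.imread(f),cv2.COLOR_BGR2GRAY).astype(float)
a,b=g('pics/top0.png'),g('pics/tf20.png')
print(a[194:242,316:322].mean(1).round().astype(int).tolist());print(b[194:242,316:322].mean(1).round().astype(int).tolist())
def q(pts,z): return np.array([p2w('top',(x+.5)/4-.5+200,(y+.5)/3.15-.5+110,z)[:2] for x,y in pts])
A=q([(293,405),(425,410),(418,536),(285,530)],.03)
d=A[0]+A[1]-A[2]-A[3];print('chock yaw',np.arctan2(d[1],d[0]),inrail(A.mean(0)),'lane edge gap', ing(A[1])[1],ing(A[2])[1])
```

```text
[94, 76, 48, 58, 94, 124, 102, 109, 107, 78, 69, 89, 88, 88, 89, 87, 81, 83, 82, 82, 82, 82, 83, 83, 84, 82, 81, 85, 88, 89, 89, 88, 81, 81, 82, 86, 100, 112, 112, 102, 90, 131, 133, 132, 133, 132, 131, 116]
[99, 78, 51, 58, 100, 130, 108, 113, 113, 81, 72, 93, 93, 93, 92, 93, 88, 85, 87, 87, 86, 85, 85, 86, 88, 85, 85, 89, 92, 93, 92, 91, 88, 87, 85, 90, 106, 117, 117, 108, 95, 137, 138, 139, 139, 138, 138, 139]
chock yaw -0.05250717620383341 [-0.01   -0.1721] lane edge gap 0.0509 0.0509
```

Handle is fully home, chock square (yaw −0.0525 vs −0.052) and about 9 mm clear of the lane. Handing in.

```bash
python3 -c "
from bench import robot
print(robot.close_job(), robot.get_obs()['time'])"
```

```text
the job is handed in; nothing more can be done
the job is handed in; nothing more can be done
```

The job is done and handed in at about 30 s of the 72 s allowed.

**Rollers and chock:** I gripped the chock by its rib and pushed all three rollers with it up against the stop rail. I then set it down and let go. In the last top picture the row looks tight. The chock's centre is 172 mm from the rail origin (172.5 expected). It sits within about 0.001 rad of square to the rail and about 9 mm clear of the handle's lane (10 expected).

**Handle and rider:** I hooked the handle and drew it about 74 mm. I held it still for about 2.7 s, then eased it home at about 30 mm/s or less. The last picture shows the handle edges where they were at the start. The rider's fin is within 1 mm of the index post: 0.7 mm short in the top camera and 0.5 mm in the side camera. It did not move on the return.

**Disagreements:**
- The two cameras differed by about 3 mm in absolute position along the gauge, so I compared the fin and the post within each camera.
- With the row pressed tight, the arm's reading put the chock at 169 mm instead of 172.5 mm. The last picture gives 172 mm, so I put that down to my first estimate of the rail's position.

In the last pictures the bystanders look unmoved. I compared them by eye and did not measure them.

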